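Seat the keyed collar on the inclined spindle

TASK

Fit the keyed collar (the steel ring with a tab inside its bore, not the plain one) onto the inclined spindle shaft: slide it on tab end outwards, turn it until its tab drops into the shaft's keyway, and bring it fully home against the shoulder. Do not force it, leave the plain collar, collet, bushing and screwdriver where they lie, and let go of the collar.

Things in the scene. Friction and masses are not known exactly. Their poses are not given: they have to be found in the camera images.
- keyed_collar: Steel collar to be fitted: ring 46 mm diameter, 28 mm high, about 0.22 kg, bore 21.6 mm. It stands flat on the bench, tab end up, turned any way. Origin: centre of the underside; z: the ring's axis, up towards the tab end; x: from the axis towards the tab.
- collar_tab (a point): Centre of the tab inside the keyed collar, 8 mm from its axis and 24 mm above its underside. The tab is 6 mm wide and fills only the upper 8 mm of the bore (20 to 28 mm above the underside), from the bore wall inward to 5 mm from the axis; below it the bore is plain.
- plain_collar: Decoy: a steel collar of the same size (46 mm diameter, 28 mm high, bore 21.6 mm) without a tab, flat on the bench; leave it there. Origin: centre of the underside, z up.
- spindle_head: Grey bearing head of the inclined spindle, on a fixed stand. Origin: centre of the shoulder face on which the collar must finally sit, 102 mm above the bench. z: along the shaft, outwards; leans 30 degrees from vertical, roughly towards the robot. x: square to it, away from the robot and up; y: level. The shoulder disc is 34 mm in diameter and 14 mm thick; below it the head is 68 mm in diameter.
- shaft_end (a point): Centre of the shaft's free end, 34 mm from the shoulder along the head's z (axes as the head's). Steel shaft, 20 mm diameter, last 2.5 mm tapered to 16.4 mm. Held by a brake (6 N m): it does not turn. With the tab off the keyway the tab rests on this end and the collar's underside stops 14 mm above the shoulder; once over the keyway it can go down the rest.
- keyway (a point): Point on the shaft's axis level with the bottom of the keyway, 14 mm from the shoulder (axes as the head's). Keyway 8 mm wide, floor 4 mm from the axis, from here to the shaft's end. It faces some way within 0.6 rad of the head's -x, turned about z, different each time; not given: feel for it, or see it on the shaft's end. The tab goes in within about 0.13 rad.
- collet: Bystander: steel spring collet, 26 mm diameter, 34 mm high, standing on its small end. Origin: centre of the underside.
- bushing: Bystander: flanged bushing, 32 mm diameter, 24 mm high. Origin: centre of the underside.
- screwdriver: Bystander: screwdriver with a 28 mm thick handle, 205 mm long along its y, lying flat. Origin: middle of its length, at bench level.
Mind the look-alikes: they are no part of the job. What is shaped like the part that bears spindle_head but pink or purple is not meant.

How it is judged:
At the end, for the whole second after the job is handed in: The keyed collar sits on the shaft with its tab in the keyway: underside within 2 mm of the shoulder, within 2.5 mm of the shaft's axis either way, its axis within 0.06 rad of the shaft's, tab end outwards, released and at rest (z of keyed_collar in the frame of spindle_head between -0.003 and 0.002 m and x of keyed_collar in the frame of spindle_head between -0.0025 and 0.0025 m and y of keyed_collar in the frame of spindle_head between -0.0025 and 0.0025 m and angle between the z axis of keyed_collar and the z axis of spindle_head, either way round below 0.06 rad and linear speed of keyed_collar below 0.01 m/s and angular speed of keyed_collar below 0.1 rad/s); the robot touches nothing.
It fails at once if the plain collar is moved more than 20 mm (distance of plain_collar from where it was at the start of the episode above 0.02 m).
It fails at once if the collet is moved more than 20 mm (distance of collet from where it was at the start of the episode above 0.02 m).
It fails at once if the bushing is moved more than 20 mm (distance of bushing from where it was at the start of the episode above 0.02 m).
It fails at once if the screwdriver is moved more than 20 mm (distance of screwdriver from where it was at the start of the episode above 0.02 m).
It fails at once if the collar is forced against the spindle with more than 150 N in all (contact force between keyed_collar and spindle_head above 150 N).
It also fails if it takes over 61 s, if anything falls off the work surface, if the arm or the gripper's body presses on something with over 40 N, if the wrist force passes 120 N, or if a joint passes its speed limit or range.

ROBOT

A 7-joint arm with a two-finger parallel gripper is mounted at the origin on a cart in front of the work surface, level with it; the furniture and walls round the work are solid. World frame = base frame: x ahead of the robot, y to its left, z up, the work surface at z = 0. Lengths are in m, angles in rad, forces in N, time in s.
With the tool pointing down it reaches from about 0.35 to 0.9 m from the base axis. Payload 19.9 kg.
Tool frame: the origin (TCP) lies at the very end of the fingers, on their centre line; the grasp point (between the pads) lies behind it (manip.hold_point_z is the z of the grasp point in the tool frame, in m); z points along the fingers, y is the line along which they close (so a half turn about z gives the same grasp; the last joint's range is limited). The gripper opens to 94 mm and grips with 3 to 60 N. Pads are 16 mm wide; open, the fingers measure 119 mm over their backs; the gripper's body (75 mm by 177 mm) begins 78 mm behind the grasp point.
Start: joints at [-1.238, 0.417, -0.01, 1.614, 0.005, 1.111, -0.053], TCP at [0.228, 0.582, 0.172] pointing down, gripper open.
Joint ranges: [-2.81, 2.81], [-0.39, 2.02], [-1.27, 1.25], [0.06, 2.57], [-1.19, 4.33], [0.19, 2], [-2.82, 2.82]. Speed limits (rad/s): [1.89, 1.89, 2.39, 2.39, 3.01, 3.01, 3.01].

INTERFACE

Orientations are given as a unit quaternion [w, x, y, z].
In Python, from workcell import manip gives the robot as it stands.
- The arm moves only by the tool apply_moves, never from a script. Its argument "moves" is a list that holds one entry, the list of rows, each a list of 7 numbers: the turn, a rotation vector about the tool's x, y, z each as a share of pi/2 rad, from -1 to 1, then the shift along the tool's x, y, z each as a share of 50 cm, from -1 to 1, then the opening, from 0 (shut) to 1 (fully open). In form: [[[rx, ry, rz, tx, ty, tz, grip], ...]]. A call has 1 to 12 rows; each row is the pose to reach, as a shift and turn from the pose commanded when the call began, along the tool's axes at that moment; what a row does not reach only later rows make up. A row lasts 1/10 s, in which the tool goes at most 50 mm and 8.59 degrees, less where a joint would pass 70% of its speed; a pose out of reach is approached as far as the arm can. A call with a number of a shift or a turn outside -1 to 1 is refused whole. A call with a gripper value outside its range is refused whole. The fingers move at their own pace and stop on an object; the grip force is fixed at half the most. Time passes only in rows, so rows that repeat a pose let the fingers close. It gives the time, the measured TCP pose, the force, the opening and the grip force at its end, in the units of the state.
- manip.read_state(): the state, without advancing time (a new reading comes with each control period).
- manip.get_image(name): name is "scene" or "top" or "wrist"; returns the picture (400x640x3 uint8, blue, green, red); there is no depth.
- manip.camera_params(name): a dict with "intrinsics" (3x3 intrinsics, pixels), "k1" (the pictures are not rectified: a ray, as slopes to the right and down, at radius r is drawn at 1 + k1 r^2 times it, then the intrinsics apply), "world_to_cam" (4x4, takes a point from world to camera coordinates). Camera axes: x right, y down, z forward; pixel columns grow to the right and rows downward; lengths in m; the calibration is good to about 2 mm. A picture is of the moment at which its call begins: read the wrist's pose just before it. camera_params takes no time and is no camera call; for the wrist camera it gives the pose at the moment of the call.
- manip.sign_off(): hands the job in; it is judged then, once.
The state is a dict: "time_s": time; "qpos": joint angles; "qvel": joint speeds; "joint_efforts": joint torques, N m; "ee_pos": TCP position; "tcp_rot": TCP orientation; "ft_force": force on the tool from outside, world axes, zero at the start; "ft_torque": the same for the moment, N m; "width": finger opening in m; "grasp_force": force on a finger pad.
Only numpy, scipy, OpenCV 4.12 (cv2) and the standard library are available. Lean on these libraries where they do the work, as an engineer would, in place of code of your own. Each camera call takes 0.05 s, during which the arm holds its last target. There are 200 camera calls.

## Working session

There is one attempt and no reset: what is moved stays moved. The work goes in short steps, Python scripts to look and compute and a tool call to move; the robot and the scene stay as the last step left them, time stands still between calls to the robot, and variables do not carry over. Pictures are saved under pics/ and viewed, at most 10 in all, crops included, and the job is handed in when it is done.

Besides the shell and the picture viewer there is one more tool, called after "Emit:" as a command line: name --argument value ..., lists and objects as JSON in quotes. apply_moves: Moves the arm, as the interface text tells. Its arguments: {"type":"object","properties":{"moves":{"type":"array"}},"required":["moves"]}

```bash
ls; mkdir -p pics; python3 - <<'E'
from workcell import manip
import cv2,numpy as np
s=manip.read_state();print({k:np.round(v,3).tolist() for k,v in s.items()},manip.hold_point_z)
for n in("scene","top"):
    cv2.imwrite(f"pics/{n}0.png",manip.get_image(n));p=manip.camera_params(n);print(n,np.round(p["intrinsics"],1).tolist(),p["k1"],np.round(p["world_to_cam"],3).tolist())
a=[cv2.imread(f"pics/{n}0.png") for n in("scene","top")]
E
```

```text
pics
{'time_s': 0.0, 'qpos': [-1.239, 0.418, -0.01, 1.614, 0.005, 1.111, -0.053], 'qvel': [-0.0, 0.0, -0.001, 0.0, 0.001, 0.001, 0.0], 'joint_efforts': [0.002, -85.126, 0.639, -42.601, -0.049, 0.018, 0.0], 'ee_pos': [0.228, 0.581, 0.171], 'tcp_rot': [-0.0, 0.186, 0.983, -0.001], 'ft_force': [-0.2, -0.03, -0.892], 'ft_torque': [-0.014, -0.025, -0.014], 'grasp_force': 0.0, 'width': 0.094} -0.0188
scene [[400.5, 0.0, 309.3], [0.0, 400.5, 203.6], [0.0, 0.0, 1.0]] -0.016263648403533396 [[0.887, -0.462, 0.001, -0.446], [-0.361, -0.696, -0.621, 0.313], [0.287, 0.55, -0.784, 1.055], [0.0, 0.0, 0.0, 1.0]]
top [[388.2, 0.0, 313.2], [0.0, 388.2, 196.1], [0.0, 0.0, 1.0]] -0.002356286741433438 [[0.012, -1.0, -0.002, 0.071], [-0.976, -0.012, -0.216, 0.561], [0.216, 0.005, -0.976, 1.058], [0.0, 0.0, 0.0, 1.0]]
```

View pics/scene0.png

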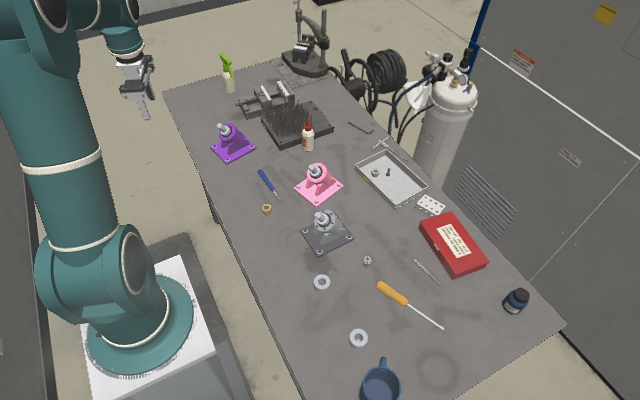

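View pics/top0.png

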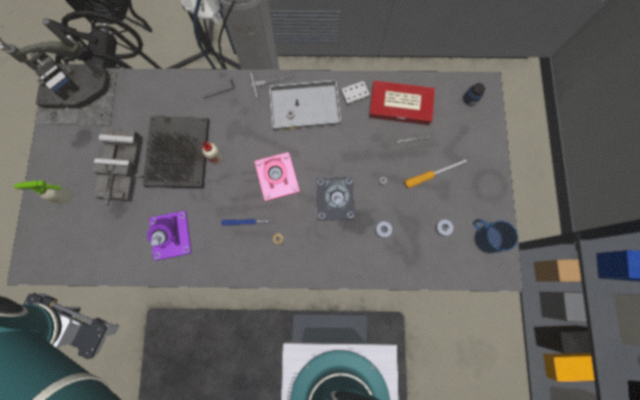

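Two steel rings could be the collar: scene (322,282)/top (384,229), and scene (359,338)/top (445,227). The grey head is at scene (325,225)/top (337,196). The pink and purple ones are look-alikes. I'll enlarge both rings and the head to confirm.

```bash
cat > h.py <<'E'
from workcell import manip
import cv2,numpy as np
from scipy.spatial.transform import Rotation as R
from scipy.optimize import least_squares
def proj(p,X):
    X=np.atleast_2d(X);W=p["world_to_cam"];c=X@W[:3,:3].T+W[:3,3];s=c[:,:2]/c[:,2:]
    s=s*(1+p["k1"]*(s**2).sum(1,keepdims=True));K=p["intrinsics"]
    return s@K[:2,:2].T+K[:2,2]
def tri(obs,x0=(0.5,0,0.03)):
    r=least_squares(lambda x:np.concatenate([proj(p,x)[0]-uv for p,uv in obs]),x0);return r.x,r.fun
def onz(p,uv,z):
    r=least_squares(lambda x:proj(p,[x[0],x[1],z])[0]-uv,(0.5,0));return r.x
def rot(s): return R.from_quat(np.roll(s["tcp_rot"],-1))
E
python3 - <<'E'
from h import *
a=cv2.imread("pics/scene0.png");b=cv2.imread("pics/top0.png")
S,T=manip.camera_params("scene"),manip.camera_params("top")
for n,u,v in(("A",(322,281),(384,229)),("B",(359,338),(445,227)),("head-tip",(320,214),(338,197))):
    print(n,*[np.round(q,4) for q in tri([(S,u),(T,v)])])
for u,v in(((322,281),(384,229)),((359,338),(445,227))): print(onz(S,u,.028),onz(T,v,.028))
def c(i,x,y,w=24,h=24): return cv2.resize(i[y-h:y+h,x-w:x+w],(260,260),interpolation=cv2.INTER_CUBIC)
cv2.imwrite("pics/crop1.png",np.vstack([np.hstack([c(a,322,282,16,16),c(a,359,338,16,16),c(a,327,228,32,32)]),np.hstack([c(b,384,229,16,16),c(b,445,227,16,16),c(b,337,198)])]))
E
```

```text
A [ 0.4725 -0.1295  0.033 ] [-0.5303  0.1739  0.1281 -0.5787]
B [ 0.481  -0.3089  0.027 ] [-0.403   0.14    0.1105 -0.4845]
head-tip [0.542  0.0104 0.1311] [ 0.2603 -0.0919 -0.06    0.2609]
[ 0.47535867 -0.12753381] [ 0.47145347 -0.13000352]
[ 0.48184541 -0.30934511] [ 0.47946876 -0.30815709]
```

View pics/crop1.png

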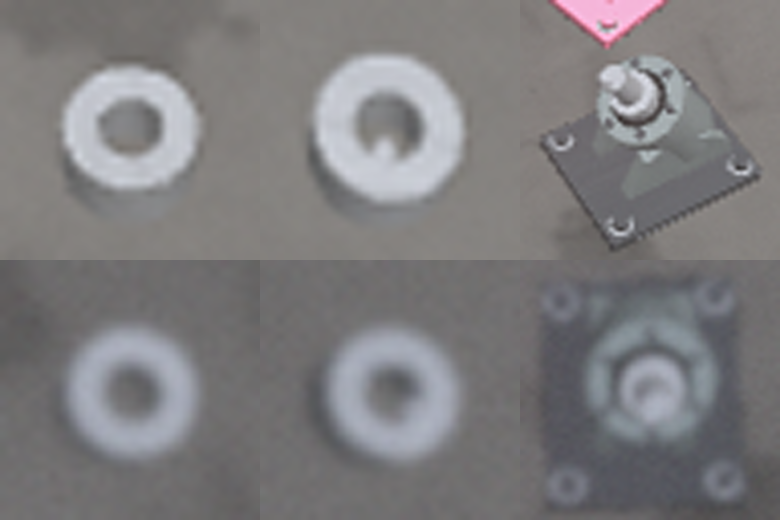

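Ring B (scene 359,338; top 445,227) has the tab in its bore, pointing towards the lower right in top. Ring A's bore is plain. The head's shaft leans towards the robot. So B is the keyed collar.

```bash
cat >> h.py <<'E'
def plan(p,M):
    "relative move from current pose to TCP p, orientation M (Rotation)"
    s=manip.read_state();r=rot(s);d=r.inv().apply(np.array(p)-s["ee_pos"]);w=(r.inv()*M).as_rotvec()
    print("turn",np.round(w/(np.pi/2),4),"shift",np.round(d/.5,4),"| mm",np.round(d*1e3,1),"deg",np.round(np.degrees(w),1))
def st():
    s=manip.read_state();print("t",s["time_s"],"p",np.round(s["ee_pos"],4),"R",np.round(rot(s).as_matrix(),3).tolist(),"q",np.round(s["qpos"],2),"F",np.round(s["ft_force"],1),"w",round(float(s["width"]),4),"g",s["grasp_force"])
    return s
E
python3 - <<'E'
from h import *
print([x for x in dir(manip) if x[0]!='_'])
s=st();W=manip.camera_params("wrist");w=W["world_to_cam"];print(np.round(W["intrinsics"],1).tolist(),W["k1"])
T=np.eye(4);T[:3,:3]=rot(s).as_matrix();T[:3,3]=s["ee_pos"]
C=np.linalg.inv(T)@np.linalg.inv(w);print(np.round(C,4).tolist())
# view head along nominal axis (yaw unknown): tool z=-axis, tool x horizontal options
ax=np.array([-.5,0,np.sqrt(.75)]);O=np.array([.555,.011,.102])
for yaw in (0,90,180,-90):
    z=-ax; x0=np.cos(np.radians(yaw))*np.array([.866,0,.5])+np.sin(np.radians(yaw))*np.array([0,1,0])
    M=R.from_matrix(np.c_[x0,np.cross(z,x0),z]);
    cc=C[:3,3];print(yaw,end=' ');plan(O+ax*.034+ax*.12-M.apply([cc[0],cc[1],0]),M)
M=R.from_matrix(np.c_[[0,1,0],[1,0,0],[0,0,-1.]]);plan([.48,-.309,.2],M)
M=R.from_matrix(np.c_[[1,0,0],[0,-1,0],[0,0,-1.]]);plan([.48,-.309,.2],M)
E
```

```text
['MotionError', 'camera_params', 'get_image', 'hold_point_z', 'read_state', 'sign_off']
t 0.1 p [0.2281 0.5815 0.1715] R [[-0.931, 0.365, -0.0], [0.365, 0.931, -0.001], [-0.0, -0.001, -1.0]] q [-1.24  0.42 -0.01  1.61  0.    1.11 -0.05] F [-0.1 -0.9  0.1] w 0.094 g 0.0
[[313.6, 0.0, 316.7], [0.0, 313.6, 202.5], [0.0, 0.0, 1.0]] 0.015695356602403045
[[0.0004, -0.9729, -0.2314, 0.0656], [1.0, 0.0006, -0.0007, 0.0005], [0.0008, -0.2314, 0.9729, -0.2114], [0.0, 0.0, 0.0, 1.0]]
0 turn [-0.4578  0.0874  1.708 ] shift [-0.7759 -0.9204 -0.0612] | mm [-388.  -460.2  -30.6] deg [-41.2   7.9 153.7]
90 turn [-0.2928 -0.1989  0.7438] shift [-0.9291 -1.0022 -0.1262] | mm [-464.5 -501.1  -63.1] deg [-26.3 -17.9  66.9]
180 turn [-0.0629 -0.3295 -0.2323] shift [-0.988  -0.8393 -0.1923] | mm [-494.  -419.7  -96.2] deg [ -5.7 -29.7 -20.9]
-90 turn [ 0.2198 -0.3236 -1.2053] shift [-0.8348 -0.7575 -0.1273] | mm [-417.4 -378.8  -63.7] deg [  19.8  -29.1 -108.5]
turn [-6.00e-04  4.00e-04  7.62e-01] shift [-1.1194 -1.4741 -0.0554] | mm [-559.7 -737.1  -27.7] deg [-0.1  0.  68.6]
turn [-1.000e-04  9.000e-04  1.762e+00] shift [-1.1194 -1.4741 -0.0554] | mm [-559.7 -737.1  -27.7] deg [-0.000e+00  1.000e-01  1.586e+02]
```

```bash
python3 - <<'E'
from h import *
ax=np.array([-.5,0,np.sqrt(.75)]);O=np.array([.555,.011,.102])
M=R.from_matrix(np.c_[[0,1,0],np.cross(-ax,[0,1,0]),-ax]);plan(O+ax*.124,M)
E
```

```text
turn [-0.2928 -0.1989  0.7438] shift [-0.9099 -0.8689 -0.0748] | mm [-454.9 -434.4  -37.4] deg [-26.3 -17.9  66.9]
```

Emit:
apply_moves --moves '[[[-0.01,-0.01,0.03,-0.1,-0.1,-0.12,1],[-0.2928,-0.1989,0.7438,-0.91,-0.869,-0.075,1],[-0.2928,-0.1989,0.7438,-0.91,-0.869,-0.075,1],[-0.2928,-0.1989,0.7438,-0.91,-0.869,-0.075,1],[-0.2928,-0.1989,0.7438,-0.91,-0.869,-0.075,1],[-0.2928,-0.1989,0.7438,-0.91,-0.869,-0.075,1],[-0.2928,-0.1989,0.7438,-0.91,-0.869,-0.075,1],[-0.2928,-0.1989,0.7438,-0.91,-0.869,-0.075,1],[-0.2928,-0.1989,0.7438,-0.91,-0.869,-0.075,1],[-0.2928,-0.1989,0.7438,-0.91,-0.869,-0.075,1],[-0.2928,-0.1989,0.7438,-0.91,-0.869,-0.075,1],[-0.2928,-0.1989,0.7438,-0.91,-0.869,-0.075,1]]]'

```text
time_s: 1.3
ee_pos: [0.4761, 0.0462, 0.2093]
tcp_rot: [0.183, 0.683, 0.683, 0.184]
ft_force: [1.3, 1.0, 0.4]
width: 0.0941
grasp_force: 0.0
```

```bash
python3 - <<'E'
from h import *
st();plan([.498,.011,.209],rot(manip.read_state()))
E
```

```text
t 1.3 p [0.4761 0.0462 0.2093] R [[0.0, 0.865, 0.501], [1.0, -0.001, 0.001], [0.001, 0.501, -0.865]] q [-0.9  -0.28  0.55  2.36  0.58  0.59 -0.75] F [1.3 1.  0.4] w 0.0941 g 0.0
turn [0. 0. 0.] shift [-0.0705  0.0377  0.0224] | mm [-35.2  18.8  11.2] deg [0. 0. 0.]
```

Emit:
apply_moves --moves '[[[0,0,0,-0.07,0.038,0.022,1],[0,0,0,-0.07,0.038,0.022,1],[0,0,0,-0.07,0.038,0.022,1]]]'

```text
time_s: 1.6
ee_pos: [0.4976, 0.013, 0.209]
tcp_rot: [0.183, 0.684, 0.682, 0.183]
ft_force: [0.5, -0.2, -0.3]
width: 0.0939
grasp_force: 0.0
```

```bash
python3 - <<'E'
from h import *
import pickle
s=st();p=manip.camera_params("wrist");i=manip.get_image("wrist");cv2.imwrite("pics/w1.png",i);pickle.dump(p,open("w1.pkl","wb"))
ax=np.array([-.5,0,np.sqrt(.75)]);O=np.array([.555,.011,.102]);print(proj(p,[O,O+.034*ax]))
E
```

```text
t 1.6 p [0.4976 0.013  0.209 ] R [[0.001, 0.866, 0.5], [1.0, -0.002, 0.0], [0.001, 0.5, -0.866]] q [-0.92 -0.26  0.68  2.33  0.53  0.55 -0.6 ] F [ 0.5 -0.2 -0.3] w 0.0939 g 0.0
[[312.84613626 193.16323366]
 [312.40794927 200.21942632]]
```

View pics/w1.png

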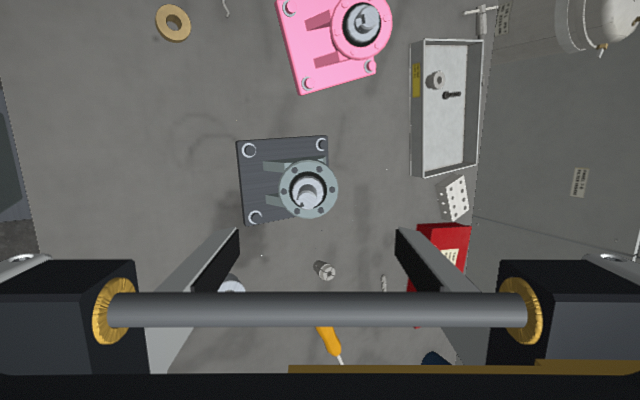

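The wrist view shows the grey head at about (308,190), with a dark notch on the shaft's end near (303,199). The arm goes closer for the axis and keyway angle.

Emit:
apply_moves --moves '[[[0,0,0,-0.06,0.04,0.12,1],[0,0,0,-0.06,0.04,0.12,1],[0,0,0,-0.06,0.04,0.12,1],[0,0,0,-0.06,0.04,0.12,1]]]'

```text
time_s: 2.05
ee_pos: [0.5449, -0.0157, 0.1664]
tcp_rot: [0.183, 0.682, 0.684, 0.182]
ft_force: [-0.1, -0.3, 0.6]
width: 0.094
grasp_force: 0.0
```

```bash
python3 - <<'E'
from h import *
import pickle
s=st();p=manip.camera_params("wrist");i=manip.get_image("wrist");cv2.imwrite("pics/w2.png",i);pickle.dump(p,open("w2.pkl","wb"))
ax=np.array([-.5,0,np.sqrt(.75)]);O=np.array([.555,.011,.102]);q=proj(p,[O,O+.034*ax]);print(q)
p1=pickle.load(open("w1.pkl","rb"));a=cv2.imread("pics/w1.png")
def c(i,x,y,h): return cv2.resize(i[y-h:y+h,x-h:x+h],(400,400),interpolation=cv2.INTER_CUBIC)
cv2.imwrite("pics/crop2.png",np.hstack([c(a,310,190,40),c(i,int(q[1,0]),int(q[1,1]),40)]))
E
```

```text
t 2.05 p [ 0.5449 -0.0157  0.1664] R [[-0.001, 0.867, 0.499], [1.0, 0.002, -0.0], [-0.001, 0.499, -0.867]] q [-1.11 -0.04  1.08  2.3   0.14  0.34 -0.15] F [-0.1 -0.3  0.6] w 0.094 g 0.0
[[289.54261664 174.81215185]
 [285.73728298 181.29889378]]
```

View pics/crop2.png

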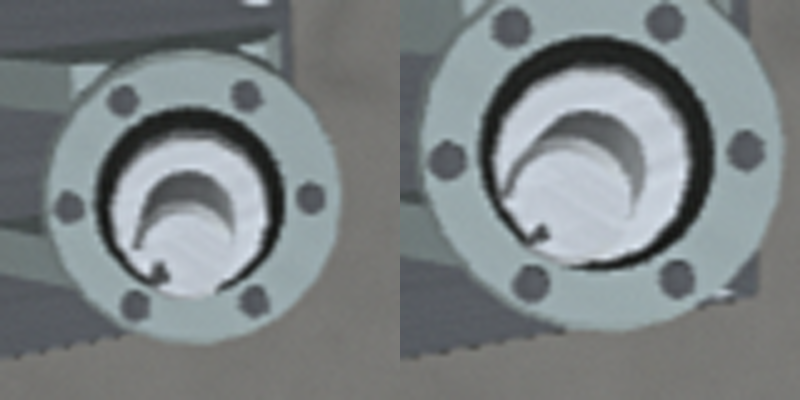

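The crops show the six flange bolt holes, the shoulder ring and the shaft end, centred near (171,200) in the right-hand crop. The keyway cut is between dark corners at about (105,195) and (135,240), so it faces left and slightly down. I'll fit the head pose from the holes and overlay the keyway outline.

```bash
python3 - <<'E'
from h import *
import pickle
p1,p2=[pickle.load(open(f"w{k}.pkl","rb")) for k in(1,2)]
L=np.array([(124,100),(247,96),(311,198),(255,300),(136,305),(69,206)])/5+[270,150]-.4
Q=np.array([(113,26),(265,22),(346,151),(278,279),(132,284),(47,160)])/5+[245,141]-.4
E1=np.array([187,248])/5+[270,150]-.4;E2=np.array([171,200])/5+[245,141]-.4
def frame(yaw,tilt=np.pi/6):
    z=np.array([-np.sin(tilt)*np.cos(yaw),-np.sin(tilt)*np.sin(yaw),np.cos(tilt)]);y=np.cross(z,[np.cos(yaw),np.sin(yaw),0]);y/=np.linalg.norm(y)
    return np.c_[np.cross(y,z),y,z]
def pts(v):
    O=v[:3];F=frame(v[3]);a=v[5]-np.arange(6)*np.pi/3*SG
    return O+np.c_[v[4]*np.cos(a),v[4]*np.sin(a),-.014+0*a]@F.T, O+.0315*F[:,2]
def f(v):
    H,e=pts(v);return np.r_[(proj(p1,H)-L).ravel(),(proj(p2,H)-Q).ravel(),(proj(p1,e)[0]-E1),(proj(p2,e)[0]-E2),(v[2]-.102)/.001]
best=None
for SG in(1,-1):
  for a in np.arange(0,6.2,.3):
    r=least_squares(f,[.555,.011,.102,0,.028,a],x_scale=[.01,.01,.01,.1,.01,.3])
    if best is None or r.cost<best[0]: best=(r.cost,r.x,r.fun)
v=best[1];print(best[0],np.round(v,4));print(np.round(best[2],1))
F=frame(v[3]);O=v[:3];np.savez("head.npz",O=O,F=F);print(F.round(3).tolist())
# refine keyway angle: overlays
i=cv2.imread("pics/w2.png");e=proj(p2,O+.034*F[:,2])[0];print("end",e)
x0,y0=int(e[0])-16,int(e[1])-16;k=12
c=cv2.resize(i[y0:y0+32,x0:x0+32],None,fx=k,fy=k,interpolation=cv2.INTER_CUBIC);d=c.copy()
def out(z,r,g):
    h=np.arcsin(.004/r);t=np.linspace(g+h,g+2*np.pi-h,60);u=np.array([np.cos(g),np.sin(g)]);n=np.array([-u[1],u[0]])
    P=np.r_[np.c_[r*np.cos(t),r*np.sin(t)],[.004*u-.004*n,.004*u+.004*n]];return O+np.c_[P,np.full(len(P),z)]@F.T
g=np.pi+.40
for z,r,col in((.034,.0082,(0,0,255)),(.0315,.01,(0,200,0))):
    q=((proj(p2,out(z,r,g))-[x0,y0]+.5)*k-.5).round().astype(int);cv2.polylines(d,[q],True,col,1)
cv2.imwrite("pics/crop3.png",np.hstack([c,d]))
E
```

```text
0.7806969666546543 [ 0.5484  0.0122  0.1019  0.0218 -0.027   5.2536]
[ 0.1  0.   0.1 -0.1  0.2 -0.   0.   0.3 -0.   0.1  0.2  0.1  0.2  0.1
  0.2 -0.1  0.2 -0.2  0.1 -0.1  0.  -0.1  0.3 -0.  -0.5  0.4 -0.8 -0.2
 -0.1]
[[0.866, -0.022, -0.5], [0.019, 1.0, -0.011], [0.5, 0.0, 0.866]]
end [277.64861417 180.96032289]
```

View pics/crop3.png

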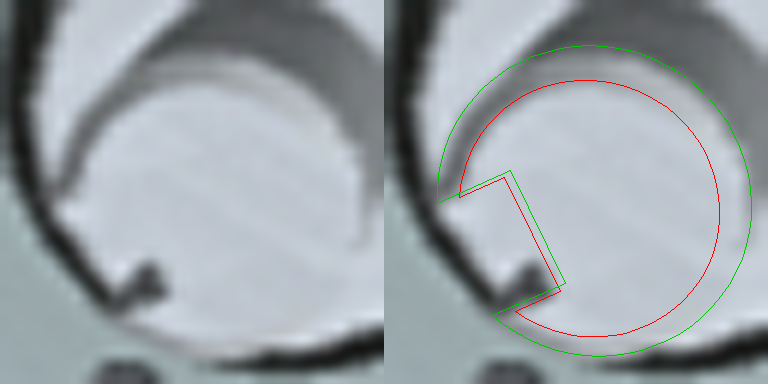

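The overlay fits: head origin (0.548, 0.012, 0.102), yaw 0.022, and the keyway at π+0.40 rad in the head frame. Next, the collar.

```bash
python3 - <<'E'
from h import *
plan([.48,-.309,.12],R.from_matrix(np.c_[[0,1,0],[1,0,0],[0,0,-1.]]))
E
```

```text
turn [ 3.325e-01 -2.000e-04  1.300e-03] shift [-0.5874 -0.1594  0.0159] | mm [-293.7  -79.7    8. ] deg [29.9 -0.   0.1]
```

Emit:
apply_moves --moves '[[[0,0,0,0,0,-0.1,1],[0.1,0,0,-0.1,-0.04,-0.1,1],[0.2,0,0,-0.25,-0.1,-0.06,1],[0.3325,0,0,-0.5874,-0.16,0.016,1],[0.3325,0,0,-0.5874,-0.16,0.016,1],[0.3325,0,0,-0.5874,-0.16,0.016,1],[0.3325,0,0,-0.5874,-0.16,0.016,1],[0.3325,0,0,-0.5874,-0.16,0.016,1],[0.3325,0,0,-0.5874,-0.16,0.016,1],[0.3325,0,0,-0.5874,-0.16,0.016,1],[0.3325,0,0,-0.5874,-0.16,0.016,1],[0.3325,0,0,-0.5874,-0.16,0.016,1]]]'

```text
time_s: 3.3
ee_pos: [0.4778, -0.3114, 0.1189]
tcp_rot: [-0.002, 0.709, 0.706, 0.0]
ft_force: [-0.3, 0.1, 0.5]
width: 0.0938
grasp_force: 0.0
```

```bash
python3 - <<'E'
from h import *
import pickle
s=st();p=manip.camera_params("wrist");i=manip.get_image("wrist");cv2.imwrite("pics/w3.png",i);pickle.dump(p,open("w3.pkl","wb"))
q=proj(p,[.48,-.309,.028])[0];print(q)
plan([.48,-.309,.12],R.from_matrix(np.c_[[0,1,0],[1,0,0],[0,0,-1.]]))
x0,y0=int(q[0])-50,int(q[1])-50;print(x0,y0)
cv2.imwrite("pics/crop4.png",cv2.resize(i[y0:y0+100,x0:x0+100],None,fx=6,fy=6,interpolation=cv2.INTER_CUBIC))
E
```

```text
t 3.3 p [ 0.4778 -0.3114  0.1189] R [[0.004, 1.0, -0.002], [1.0, -0.004, 0.003], [0.003, -0.002, -1.0]] q [-0.18  0.55  0.95  1.83 -0.52  1.04  0.97] F [-0.3  0.1  0.5] w 0.0938 g 0.0
[317.94796759 195.04051053]
turn [-0.0003 -0.002  -0.0015] shift [ 0.0016  0.0026 -0.0011] | mm [ 0.8  1.3 -0.5] deg [-0.  -0.2 -0.1]
267 145
```

View pics/crop4.png

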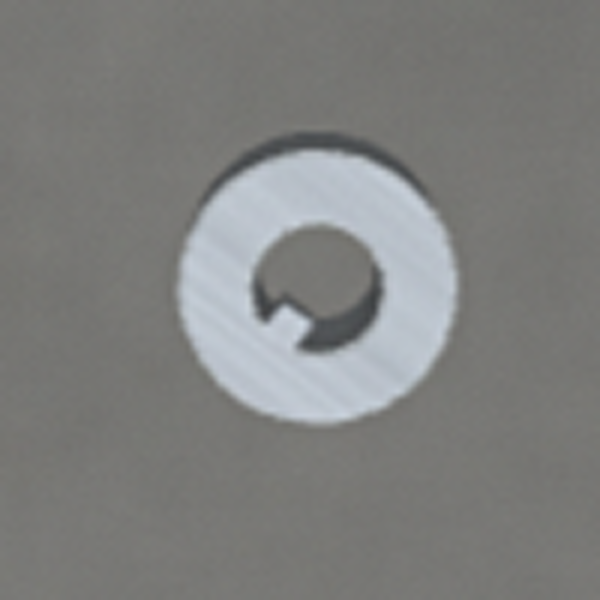

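The tab is clear: its inner edge runs (283,303) to (313,322) in the crop, and the ring spans x 180–458, y 148–424. I'll fit the centre and tab angle by code.

```bash
python3 - <<'E'
from h import *
import pickle
p=pickle.load(open("w3.pkl","rb"));i=cv2.cvtColor(cv2.imread("pics/w3.png"),cv2.COLOR_BGR2GRAY)
k=6;x0,y0=267,145
c=cv2.resize(i[y0:y0+100,x0:x0+100],None,fx=k,fy=k,interpolation=cv2.INTER_CUBIC);m=(c>155).astype(np.uint8)
n,l,stt,ce=cv2.connectedComponentsWithStats(m);b=1+np.argmax(stt[1:,4]);m=(l==b).astype(np.uint8)
cs,_=cv2.findContours(m,cv2.RETR_EXTERNAL,cv2.CHAIN_APPROX_NONE);P=(cs[0][:,0]+.5)/k-.5+[x0,y0]
G=np.array([onz(p,u,.028) for u in P[::8]])
r=least_squares(lambda v:np.hypot(*(G-v[:2]).T)-v[2],[.48,-.309,.023],loss="soft_l1",f_scale=.0003);print(r.x,np.abs(r.fun).max())
C=r.x[:2]
# tab: rectify top plane
g=np.linspace(-.011,.011,221);X,Y=np.meshgrid(g,g);q=proj(p,np.c_[X.ravel()+C[0],Y.ravel()+C[1],np.full(X.size,.028)])
I=cv2.remap(i,q[:,0].reshape(X.shape).astype(np.float32),q[:,1].reshape(X.shape).astype(np.float32),cv2.INTER_CUBIC)
rr=np.hypot(X,Y);t=(I>150)&(rr<.0095)&(rr>.0055);a=np.arctan2(Y[t].mean(),X[t].mean());print("tab",a,np.degrees(a),t.sum()*1e-8/(.004*.006))
np.savez("collar.npz",C=C,a=a)
H=np.load("head.npz");F=H["F"];O=H["O"];s=manip.read_state()
# grasp: tool down, x=+y; tool-in-collar rotation
Mg=R.from_matrix(np.c_[[0,1,0],[1,0,0],[0,0,-1.]]);Cw=R.from_euler("z",a);gk=np.pi+.40
Ci=R.from_matrix(F)*R.from_euler("z",gk);Mi=Ci*Cw.inv()*Mg;print("ins R",Mi.as_matrix().round(3).tolist())
plan([*C,.120],Mg);plan([*C,.006],Mg)
E
```

```text
[ 0.48152697 -0.30681912  0.02262809] 0.0003222536652821399
tab -2.2417945265164865 -128.4453649049234 0.9641666666666667
ins R [[0.396, 0.77, 0.5], [0.887, -0.463, 0.011], [0.24, 0.439, -0.866]]
turn [-0.0003 -0.002  -0.0015] shift [ 0.006   0.0056 -0.0011] | mm [ 3.   2.8 -0.5] deg [-0.  -0.2 -0.1]
turn [-0.0003 -0.002  -0.0015] shift [0.0053 0.0057 0.2269] | mm [  2.6   2.9 113.5] deg [-0.  -0.2 -0.1]
```

Emit:
apply_moves --moves '[[[0,-0.002,-0.0015,0.006,0.006,0.1,1],[0,-0.002,-0.0015,0.006,0.006,0.16,1],[0,-0.002,-0.0015,0.006,0.006,0.16,1]]]'

```text
time_s: 3.65
ee_pos: [0.4819, -0.3034, 0.0374]
tcp_rot: [-0.002, 0.706, 0.709, -0.0]
ft_force: [0.1, -0.3, 0.8]
width: 0.094
grasp_force: 0.0
```

```bash
python3 - <<'E'
from h import *
st();C=np.load("collar.npz")["C"];plan([*C,.005],R.from_matrix(np.c_[[0,1,0],[1,0,0],[0,0,-1.]]))
E
```

```text
t 3.65 p [ 0.4819 -0.3034  0.0374] R [[-0.005, 1.0, -0.003], [1.0, 0.005, 0.002], [0.002, -0.003, -1.0]] q [-0.13  0.65  0.86  1.88 -0.62  0.91  1.04] F [ 0.1 -0.3  0.8] w 0.094 g 0.0
turn [-0.0018 -0.0012  0.0029] shift [-0.007  -0.0006  0.0647] | mm [-3.5 -0.3 32.4] deg [-0.2 -0.1  0.3]
```

```bash
python3 - <<'E'
from h import *
for k in range(5):
    s=manip.read_state();print(s["time_s"],np.round(s["ee_pos"],4),np.round(s["qpos"],4),np.round(rot(s).as_rotvec(),4));
    if k<4: manip.get_image("top")
E
```

```text
3.65 [ 0.4819 -0.3034  0.0374] [-0.1288  0.6506  0.8583  1.8809 -0.6218  0.9053  1.0384] [-2.2141e+00 -2.2241e+00  1.1000e-03]
3.7 [ 0.4828 -0.3049  0.0397] [-0.1294  0.6483  0.8615  1.8787 -0.6205  0.9071  1.0378] [-2.2169e+00 -2.2253e+00  4.0000e-04]
3.75 [ 0.4835 -0.306   0.0411] [-0.1297  0.6469  0.8635  1.8774 -0.6204  0.9074  1.038 ] [2.2162e+00 2.2238e+00 4.0000e-04]
3.8 [ 0.4839 -0.3067  0.0418] [-0.1297  0.6463  0.8645  1.8768 -0.6207  0.9072  1.0385] [2.2153e+00 2.2223e+00 1.1000e-03]
3.85 [ 0.4841 -0.3069  0.042 ] [-0.1297  0.6462  0.8648  1.8767 -0.6211  0.9069  1.039 ] [2.2148e+00 2.2217e+00 1.4000e-03]
```

```bash
python3 - <<'E'
from h import *
C=np.load("collar.npz")["C"];plan([*C,.005],R.from_matrix(np.c_[[0,1,0],[1,0,0],[0,0,-1.]]))
E
```

```text
turn [0.0024 0.0016 0.002 ] shift [ 0.0004 -0.0054  0.074 ] | mm [ 0.2 -2.7 37. ] deg [0.2 0.1 0.2]
```

Emit:
apply_moves --moves '[[[0.002,0.002,0.002,0,-0.005,0.03,1],[0.002,0.002,0.002,0,-0.0054,0.06,1],[0.002,0.002,0.002,0,-0.0054,0.074,1],[0.002,0.002,0.002,0,-0.0054,0.074,1],[0.002,0.002,0.002,0,-0.0054,0.074,1]]]'

```text
time_s: 4.35
ee_pos: [0.4802, -0.3075, 0.003]
tcp_rot: [-0.001, 0.707, 0.707, -0.0]
ft_force: [-0.4, 0.3, 0.2]
width: 0.0941
grasp_force: 0.0
```

```bash
python3 - <<'E'
from h import *
st();C=np.load("collar.npz")["C"];plan([*C,.005],R.from_matrix(np.c_[[0,1,0],[1,0,0],[0,0,-1.]]))
E
```

```text
t 4.35 p [ 0.4802 -0.3075  0.003 ] R [[0.001, 1.0, -0.002], [1.0, -0.001, 0.001], [0.001, -0.002, -1.0]] q [-0.09  0.7   0.82  1.89 -0.67  0.85  1.08] F [-0.4  0.3  0.2] w 0.0941 g 0.0
turn [-0.0012 -0.0005 -0.0007] shift [ 0.0013  0.0026 -0.0041] | mm [ 0.6  1.3 -2. ] deg [-0.1 -0.  -0.1]
```

Emit:
apply_moves --moves '[[[0,0,0,0.001,0.0026,-0.004,1],[0,0,0,0.001,0.0026,-0.004,1],[0,0,0,0.001,0.0026,-0.004,0.3],[0,0,0,0.001,0.0026,-0.004,0.3],[0,0,0,0.001,0.0026,-0.004,0.3],[0,0,0,0.001,0.0026,-0.004,0.3],[0,0,0,0.001,0.0026,-0.004,0.3],[0,0,0,0.001,0.0026,-0.004,0.3]]]'

```text
time_s: 5.15
ee_pos: [0.4817, -0.3067, 0.005]
tcp_rot: [-0.001, 0.707, 0.707, -0.0]
ft_force: [-0.2, -0.2, 0.1]
width: 0.0497
grasp_force: 0.0
```

```bash
python3 - <<'E'
from h import *
st();C=np.load("collar.npz")["C"];plan([*C,.005],R.from_matrix(np.c_[[0,1,0],[1,0,0],[0,0,-1.]]))
E
```

```text
t 5.15 p [ 0.4817 -0.3067  0.005 ] R [[0.001, 1.0, -0.001], [1.0, -0.001, 0.001], [0.001, -0.001, -1.0]] q [-0.09  0.7   0.82  1.89 -0.67  0.85  1.07] F [-0.2 -0.2  0.1] w 0.0497 g 0.0
turn [-0.0009 -0.0006 -0.0005] shift [-0.0002 -0.0003 -0.    ] | mm [-0.1 -0.1 -0. ] deg [-0.1 -0.1 -0. ]
```

Emit:
apply_moves --moves '[[[0,0,0,0,0,0,0.2],[0,0,0,0,0,0,0.2],[0,0,0,0,0,0,0.2],[0,0,0,0,0,0,0.2],[0,0,0,0,0,0,0.2]]]'

```text
time_s: 5.65
ee_pos: [0.4817, -0.3068, 0.005]
tcp_rot: [-0.001, 0.707, 0.707, -0.0]
ft_force: [-0.3, 0.8, 0.7]
width: 0.0187
grasp_force: 0.0
```

```bash
cat >> h.py <<'E'
def goal(h,dphi=0,dx=0,dy=0):
    "TCP pose putting the collar at height h on the shaft, keyway angle error dphi, head-frame offsets"
    H=np.load("head.npz");c=np.load("collar.npz");g=np.load("grasp.npz")
    Cw=R.from_euler("z",c["a"]);F=R.from_matrix(H["F"]);Ci=F*R.from_euler("z",np.pi+.40+dphi)
    Mi=Ci*Cw.inv()*R.from_quat(g["q"]);off=Cw.inv().apply(g["p"]-np.array([*c["C"],0]))
    return H["O"]+F.apply([dx,dy,h])+Ci.apply(off),Mi
E
python3 - <<'E'
from h import *
s=st();c=np.load("collar.npz")["C"];p=s["ee_pos"].copy() if hasattr(s["ee_pos"],"copy") else np.array(s["ee_pos"])
np.savez("grasp.npz",p=[p[0],p[1],p[2]],q=rot(s).as_quat());
p=np.array(p);print((p[:2]-c)*1e3)
# fingers centre the collar in tool y (=world x)
np.savez("grasp.npz",p=[c[0],p[1],p[2]],q=rot(s).as_quat())
P,M=goal(.06);print(P);plan(P,M);plan(P+[0,0,.06],M)
E
```

```text
t 5.65 p [ 0.4817 -0.3068  0.005 ] R [[0.001, 1.0, -0.001], [1.0, -0.001, 0.001], [0.001, -0.001, -1.0]] q [-0.09  0.7   0.82  1.89 -0.67  0.85  1.07] F [-0.3  0.8  0.7] w 0.0187 g 0.0
[0.12715067 0.04767474]
[0.51588381 0.01149477 0.1582392 ]
turn [-0.3253  0.0874  0.2969] shift [ 0.6368  0.0675 -0.306 ] | mm [ 318.4   33.8 -153. ] deg [-29.3   7.9  26.7]
turn [-0.3253  0.0874  0.2969] shift [ 0.6369  0.0674 -0.426 ] | mm [ 318.5   33.7 -213. ] deg [-29.3   7.9  26.7]
```

The width is 18.7 mm with no grip force, so the fingers missed the collar. I'll look.

```bash
python3 - <<'E'
from h import *
S=manip.get_image("scene");T=manip.get_image("top");W=manip.get_image("wrist")
p=manip.camera_params("scene");print(proj(p,[.4815,-.307,.028]))
c=lambda i,x,y,w,h:cv2.resize(i[y-h:y+h,x-w:x+w],(400,300),interpolation=cv2.INTER_CUBIC)
cv2.imwrite("pics/crop5.png",np.vstack([np.hstack([c(S,359,320,60,45),c(T,440,215,60,45)]),np.hstack([cv2.resize(W,(400,300)),c(W,320,180,80,60)])]))
E
```

```text
[[358.38888613 337.24346452]]
```

View pics/crop5.png

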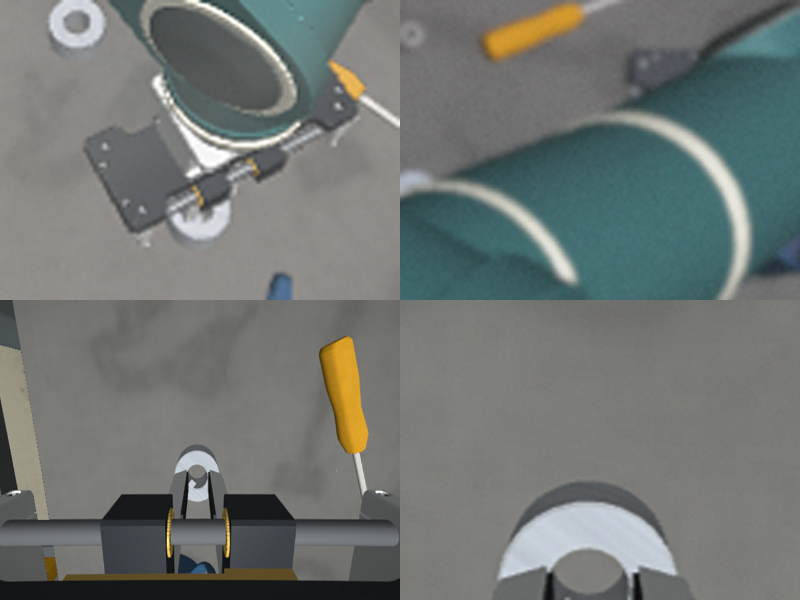

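```bash
python3 - <<'E'
from h import *
p=manip.camera_params("wrist");st()
print(proj(p,[[.4815,-.307,.028],[.4815,-.307+.023,.028],[.4815,-.307,.005]]), onz(p,(314,201),.028), onz(p,(314,230),.028))
cv2.imwrite("pics/crop6.png",cv2.resize(manip.get_image("wrist")[170:290,230:400],None,fx=4.5,fy=4.5,interpolation=cv2.INTER_CUBIC))
E
```

```text
t 5.8 p [ 0.4816 -0.3067  0.005 ] R [[0.001, 1.0, -0.001], [1.0, -0.001, 0.001], [0.001, -0.001, -1.0]] q [-0.09  0.7   0.82  1.89 -0.67  0.85  1.07] F [ 0.7 -0.1 -0.7] w 0.019 g 0.0
[[314.51689472 236.26007518]
 [314.44397801 200.92384765]
 [314.80470804 225.2997416 ]] [ 0.48122589 -0.28404828] [ 0.48118197 -0.30283484]
```

View pics/crop6.png

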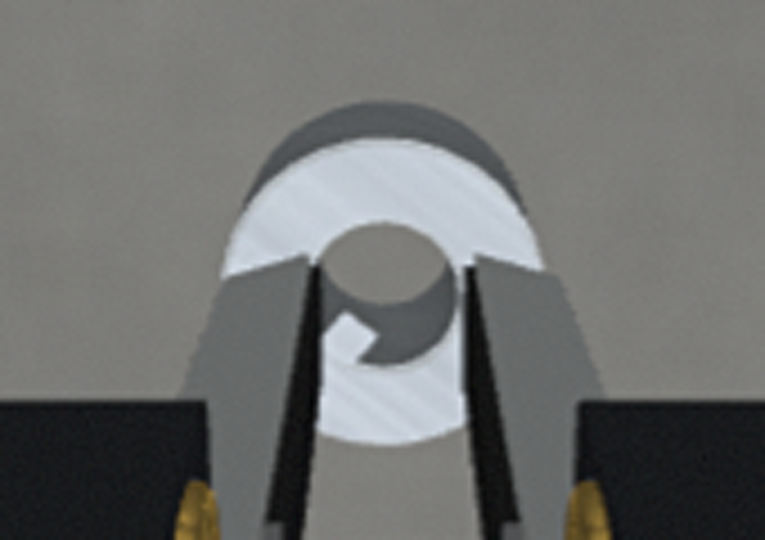

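The collar has not moved, and the open fingers lie over it without gripping. The images put the visible fingertips (crop rows 255–275) about 33 mm short of the reported TCP, so the grasp was simply too high. The arm opens and goes lower in small steps, watching the force.

Emit:
apply_moves --moves '[[[0,0,0,0,0,0,1],[0,0,0,0,0,0,1],[0,0,0,0,0,0,1],[0,0,0,0,0,0,1],[0,0,0,0,0,0,1],[0,0,0,0,0,0,1],[0,0,0,0,0,0,1],[0,0,0,0,0,0,1],[0,0,0,0,0,0.008,1],[0,0,0,0,0,0.012,1],[0,0,0,0,0,0.012,1]]]'

```text
time_s: 6.95
ee_pos: [0.4814, -0.3066, -0.0014]
tcp_rot: [-0.001, 0.707, 0.707, -0.0]
ft_force: [0.8, -0.0, -0.5]
width: 0.0941
grasp_force: 0.0
```

Emit:
apply_moves --moves '[[[0,0,0,0,0,0.004,1],[0,0,0,0,0,0.008,1],[0,0,0,0,0,0.01,1],[0,0,0,0,0,0.01,1]]]'

```text
time_s: 7.35
ee_pos: [0.4815, -0.3067, -0.0062]
tcp_rot: [-0.001, 0.707, 0.707, -0.0]
ft_force: [0.3, 0.0, 0.2]
width: 0.0942
grasp_force: 0.0
```

No contact below z = 0, which confirms the offset. Continue down.

Emit:
apply_moves --moves '[[[0,0,0,0,0,0.008,1],[0,0,0,0,0,0.016,1],[0,0,0,0,0,0.02,1],[0,0,0,0,0,0.02,1]]]'

```text
time_s: 7.75
ee_pos: [0.4814, -0.3067, -0.0164]
tcp_rot: [-0.001, 0.707, 0.707, -0.0]
ft_force: [0.2, -0.1, -0.4]
width: 0.0939
grasp_force: 0.0
```

Emit:
apply_moves --moves '[[[0,0,0,0,0,0.004,1],[0,0,0,0,0,0.008,1],[0,0,0,0,0,0.012,1],[0,0,0,0,0,0.012,1]]]'

```text
time_s: 8.15
ee_pos: [0.4815, -0.3067, -0.0223]
tcp_rot: [-0.001, 0.707, 0.707, -0.0]
ft_force: [0.6, -0.5, 0.2]
width: 0.094
grasp_force: 0.0
```

Emit:
apply_moves --moves '[[[0,0,0,0,0,0,0.2],[0,0,0,0,0,0,0.2],[0,0,0,0,0,0,0.2],[0,0,0,0,0,0,0.2],[0,0,0,0,0,0,0.2],[0,0,0,0,0,0,0.2],[0,0,0,0,0,0,0.2],[0,0,0,0,0,0,0.2],[0,0,0,0,0,0,0.2]]]'

```text
time_s: 9.05
ee_pos: [0.4815, -0.3067, -0.022]
tcp_rot: [-0.001, 0.707, 0.707, -0.0]
ft_force: [-0.6, 0.6, 1.6]
width: 0.0457
grasp_force: 30.0
```

```bash
python3 - <<'E'
from h import *
s=st();c=np.load("collar.npz")["C"];p=np.array(s["ee_pos"])
np.savez("grasp.npz",p=[p[0],p[1],p[2]],q=rot(s).as_quat())
# gripper centring in tool y: collar now centred at TCP x
cc=dict(np.load("collar.npz"));cc["C"]=np.array([p[0],c[1]]);np.savez("collar.npz",**cc)
print((p[:2]-c)*1e3)
P,M=goal(.07);print(P);plan(P,M);plan(P+[0,0,.06],M)
S,T=manip.camera_params("scene"),manip.camera_params("top");H=np.load("head.npz");e=H["O"]+.034*H["F"][:,2];print(e,proj(S,e),proj(T,e))
print(tri([(S,(317,215)),(T,(337.4,197.6))]))
E
```

```text
t 9.05 p [ 0.4815 -0.3067 -0.022 ] R [[0.001, 1.0, -0.002], [1.0, -0.001, 0.001], [0.001, -0.002, -1.0]] q [-0.07  0.73  0.78  1.9  -0.71  0.81  1.1 ] F [-0.6  0.6  1.6] w 0.0457 g 29.999891901388764
[-0.03887362  0.10996477]
[0.52442851 0.01173551 0.14349348]
turn [-0.3253  0.0875  0.2968] shift [ 0.6373  0.0848 -0.3306] | mm [ 318.6   42.4 -165.3] deg [-29.3   7.9  26.7]
turn [-0.3253  0.0875  0.2968] shift [ 0.6374  0.0846 -0.4506] | mm [ 318.7   42.3 -225.3] deg [-29.3   7.9  26.7]
[0.53136294 0.01178996 0.13137808] [[316.64475767 214.89998834]] [[337.42103661 201.09912345]]
(array([0.53756977, 0.01257869, 0.12852635]), array([ 1.45929362, -0.51187191, -0.33506031,  1.4613711 ]))
```

Gripped at 45.7 mm with 30 N. The arm lifts and goes to above the shaft.

Emit:
apply_moves --moves '[[[0,0,0,0,0,-0.08,0.2],[0,0,0,0,0,-0.16,0.2],[0,0,0,0.05,0.01,-0.25,0.2],[-0.08,0.02,0.08,0.13,0.02,-0.34,0.2],[-0.16,0.04,0.15,0.22,0.03,-0.42,0.2],[-0.24,0.065,0.22,0.31,0.04,-0.45,0.2],[-0.3253,0.0875,0.2968,0.4,0.06,-0.45,0.2],[-0.3253,0.0875,0.2968,0.49,0.085,-0.45,0.2],[-0.3253,0.0875,0.2968,0.57,0.085,-0.45,0.2],[-0.3253,0.0875,0.2968,0.6374,0.085,-0.45,0.2],[-0.3253,0.0875,0.2968,0.6374,0.085,-0.45,0.2],[-0.3253,0.0875,0.2968,0.6374,0.085,-0.45,0.2]]]'

```text
time_s: 10.25
ee_pos: [0.5188, -0.0209, 0.1993]
tcp_rot: [0.128, 0.826, 0.5, 0.226]
ft_force: [0.5, -0.2, -1.8]
width: 0.0456
grasp_force: 30.0
```

```bash
python3 - <<'E'
from h import *
st();plan(*goal(.07))
E
```

```text
t 10.25 p [ 0.5188 -0.0209  0.1993] R [[0.398, 0.769, 0.501], [0.884, -0.467, 0.014], [0.245, 0.437, -0.865]] q [-0.71 -0.16  0.65  2.3   0.24  0.45 -0.71] F [ 0.5 -0.2 -1.8] w 0.0456 g 29.99803630169481
turn [ 0.0008 -0.0017 -0.0024] shift [ 0.0348 -0.0706  0.1032] | mm [ 17.4 -35.3  51.6] deg [ 0.1 -0.2 -0.2]
```

Emit:
apply_moves --moves '[[[0,0,0,0,0,0,0.2],[0,0,0,0,0,0,0.2],[0,0,0,0,0,0,0.2]]]'

```text
time_s: 10.55
ee_pos: [0.5197, -0.0231, 0.199]
tcp_rot: [0.129, 0.826, 0.501, 0.224]
ft_force: [-0.7, 0.1, -1.9]
width: 0.0458
grasp_force: 30.0
```

```bash
python3 - <<'E'
from h import *
st();plan(*goal(.07))
E
```

```text
t 10.55 p [ 0.5197 -0.0231  0.199 ] R [[0.397, 0.77, 0.499], [0.886, -0.464, 0.012], [0.24, 0.437, -0.867]] q [-0.71 -0.15  0.66  2.3   0.23  0.45 -0.7 ] F [-0.7  0.1 -1.9] w 0.0458 g 29.99840386211872
turn [-0.      0.0007 -0.0007] shift [ 0.0386 -0.0736  0.1018] | mm [ 19.3 -36.8  50.9] deg [-0.   0.1 -0.1]
```

Emit:
apply_moves --moves '[[[0,0.0007,-0.0007,0.0386,-0.0736,0.06,0.2],[0,0.0007,-0.0007,0.0386,-0.0736,0.1018,0.2],[0,0.0007,-0.0007,0.0386,-0.0736,0.1018,0.2],[0,0.0007,-0.0007,0.0386,-0.0736,0.1018,0.2],[0,0.0007,-0.0007,0.0386,-0.0736,0.1018,0.2]]]'

```text
time_s: 11.05
ee_pos: [0.525, 0.0122, 0.1449]
tcp_rot: [0.129, 0.825, 0.502, 0.225]
ft_force: [0.1, -0.1, -2.4]
width: 0.0459
grasp_force: 30.0
```

```bash
python3 - <<'E'
from h import *
st();plan(*goal(.07));plan(*goal(.04))
p=manip.camera_params("wrist");i=manip.get_image("wrist");cv2.imwrite("pics/w7.png",i)
H=np.load("head.npz");F=H["F"];O=H["O"];print(proj(p,[O,O+.034*F[:,2],O+(.07+.028)*F[:,2],O+.07*F[:,2]]))
E
```

```text
t 11.05 p [0.525  0.0122 0.1449] R [[0.395, 0.77, 0.501], [0.886, -0.463, 0.013], [0.242, 0.438, -0.866]] q [-0.74 -0.01  0.63  2.35  0.17  0.28 -0.73] F [ 0.1 -0.1 -2.4] w 0.0459 g 29.99838719610125
turn [ 0.0007 -0.0009  0.0001] shift [-0.002  -0.0016  0.0018] | mm [-1.  -0.8  0.9] deg [ 0.1 -0.1  0. ]
turn [ 0.0007 -0.0009  0.0001] shift [-0.0022 -0.0016  0.0618] | mm [-1.1 -0.8 30.9] deg [ 0.1 -0.1  0. ]
[[315.26630867 209.57127731]
 [315.02821303 220.9680602 ]
 [314.33248228 254.2553485 ]
 [314.69023176 237.14155673]]
```

Joint 6 is at 0.28 and nearing its 0.19 limit. Before going down I'll fit the kinematics from the logged samples and check how much is left at the home depth.

```bash
cat > fk.py <<'E'
from h import *
SG=[-1,1,-1,1,-1,1,-1]
def fk(q,v,sg=SG):
    A=R.identity();p=np.array([0,0,v[0]]);L=[0,0,v[1],0,v[2],0,v[3]]
    off=[0,0,v[4],0,v[5],0,0]
    for k in range(7):
        A=A*R.from_euler("zyzyzyz"[k],sg[k]*q[k])
        p=p+A.apply([off[k],0,L[k]])
    return p,A
E
python3 - <<'E'
from fk import *
import itertools
D=[([-1.2388,.4176,-.01,1.614,.005,1.111,-.053],[.2281,.5815,.1715],[[-.931,.365,0],[.365,.931,-.001],[0,-.001,-1]]),
([-.9,-.28,.55,2.36,.58,.59,-.75],[.4761,.0462,.2093],[[0,.865,.501],[1,-.001,.001],[.001,.501,-.865]]),
([-1.11,-.04,1.08,2.3,.14,.34,-.15],[.5449,-.0157,.1664],[[-.001,.867,.499],[1,.002,0],[-.001,.499,-.867]]),
([-.18,.55,.95,1.83,-.52,1.04,.97],[.4778,-.3114,.1189],[[.004,1,-.002],[1,-.004,.003],[.003,-.002,-1]]),
([-.07,.73,.78,1.9,-.71,.81,1.1],[.4815,-.3067,-.022],[[.001,1,-.002],[1,-.001,.001],[.001,-.002,-1]]),
([-.74,-.01,.63,2.35,.17,.28,-.73],[.525,.0122,.1449],[[.395,.77,.501],[.886,-.463,.013],[.242,.438,-.866]])]
best=(9,)
for sg in itertools.product((1,-1),repeat=7):
    E=[];B=None
    As=[R.from_matrix(m).inv()*fk(q,[0]*6,sg)[1] for q,_,m in D]
    C=R.concatenate(As).mean();e=max((a.inv()*C).magnitude() for a in As)
    if e<best[0]: best=(e,sg,C)
print(best[0],best[1],best[2].as_rotvec())
sg=best[1]
f=lambda v:np.concatenate([fk(q,v,sg)[0]-p for q,p,_ in D])
r=least_squares(f,[.36,.42,.4,.3,0,0]);print(r.x,np.abs(r.fun).max())
np.savez("fk.npz",sg=sg,C=best[2].as_quat(),v=r.x)
sp=lambda q:fk(q,r.x,sg);Cr=best[2]
lo=np.array([-2.81,-.39,-1.27,.06,-1.19,.19,-2.82]);hi=np.array([2.81,2.02,1.25,2.57,4.33,2,2.82])
q0=manip.read_state()["qpos"]
for h in(.07,.04,.02,.0):
  P,M=goal(h)
  for q3 in(-.6,0,.3,.6,.9,1.2):
    def g(q):
        p,A=sp(q);return np.r_[(p-P)*10,(M.inv()*A*Cr.inv()).as_rotvec(),(q[2]-q3)*1e-0]
    s=least_squares(g,np.clip([*q0[:2],q3,*q0[3:]],lo+.01,hi-.01),bounds=(lo,hi));print(h,q3,round(s.cost,6),np.round(s.x,2))
E
```

```text
0.00993349383975756 (-1, 1, -1, 1, -1, 1, -1) [-8.49851030e-04 -5.18086812e-04 -1.56973153e+00]
[0.36961687 0.47510495 0.51106242 0.36079672 0.0068576  0.04402   ] 0.025076988370634462
0.07 -0.6 0.0 [ 0.58  0.01 -0.6   2.34  0.01  0.27 -0.51]
0.07 0 0.0 [-0.02  0.01  0.    2.34 -0.01  0.27 -0.49]
0.07 0.3 0.0 [-0.32  0.01  0.3   2.34 -0.02  0.27 -0.48]
0.07 0.6 0.0 [-0.62  0.01  0.6   2.34 -0.03  0.27 -0.47]
0.07 0.9 0.0 [-0.91  0.01  0.9   2.34 -0.04  0.27 -0.46]
0.07 1.2 0.0 [-1.21  0.01  1.2   2.34 -0.07  0.27 -0.43]
0.04 -0.6 0.0 [ 0.52  0.11 -0.6   2.33  0.41  0.21 -0.92]
0.04 0 0.0 [-0.02  0.1   0.    2.32 -0.01  0.2  -0.49]
0.04 0.3 0.0 [-0.29  0.1   0.3   2.32 -0.21  0.2  -0.28]
0.04 0.6 0.0 [-0.56  0.11  0.6   2.33 -0.43  0.21 -0.06]
0.04 0.9 0.0 [-0.82  0.14  0.9   2.34 -0.67  0.24  0.18]
0.04 1.2 0.0 [-1.08  0.21  1.2   2.36 -0.94  0.29  0.44]
0.02 -0.6 0.0 [ 0.47  0.18 -0.6   2.33  0.79  0.19 -1.31]
0.02 0 0.0002 [-0.02  0.16  0.    2.29 -0.02  0.19 -0.48]
0.02 0.3 0.000107 [-0.26  0.16  0.3   2.3  -0.42  0.19 -0.05]
0.02 0.6 0.0 [-0.51  0.18  0.6   2.33 -0.81  0.19  0.33]
0.02 0.9 0.0 [-0.78  0.22  0.9   2.35 -1.07  0.25  0.58]
0.02 1.2 0.000121 [-1.05  0.32  1.2   2.35 -1.19  0.35  0.64]
0.0 -0.6 0.0 [ 0.44  0.25 -0.6   2.34  1.23  0.19 -1.76]
0.0 0 0.000993 [-0.02  0.22  0.    2.25 -0.02  0.19 -0.48]
0.0 0.3 0.000543 [-0.22  0.23  0.3   2.29 -0.72  0.19  0.27]
0.0 0.6 5e-06 [-0.49  0.25  0.6   2.34 -1.19  0.19  0.72]
0.0 0.9 0.000268 [-0.78  0.3   0.9   2.33 -1.19  0.28  0.66]
0.0 1.2 0.002018 [-1.05  0.43  1.19  2.3  -1.19  0.41  0.58]
```

```bash
cat > fk.py <<'E'
from h import *
SG=[-1,1,-1,1,-1,1,-1]
lo=np.array([-2.81,-.39,-1.27,.06,-1.19,.19,-2.82]);hi=np.array([2.81,2.02,1.25,2.57,4.33,2,2.82])
Cz=R.from_euler("z",-np.pi/2)
def fk(q,v):
    A=R.identity();p=np.zeros(3);v=np.asarray(v)
    for k in range(7):
        A=A*R.from_euler("zyzyzyz"[k],SG[k]*q[k]);p=p+A.apply([v[7+k],v[14+k],v[k]])
    return p,A*Cz.inv()
E
python3 - <<'E'
from fk import *
D=[([-1.2388,.4176,-.01,1.614,.005,1.111,-.053],[.2281,.5815,.1715]),
([-.9,-.28,.55,2.36,.58,.59,-.75],[.4761,.0462,.2093]),
([-.92,-.26,.68,2.33,.53,.55,-.6],[.4976,.013,.209]),
([-1.11,-.04,1.08,2.3,.14,.34,-.15],[.5449,-.0157,.1664]),
([-.18,.55,.95,1.83,-.52,1.04,.97],[.4778,-.3114,.1189]),
([-.1297,.6462,.8648,1.8767,-.6211,.9069,1.039],[.4841,-.3069,.042]),
([-.09,.7,.82,1.89,-.67,.85,1.08],[.4802,-.3075,.003]),
([-.07,.73,.78,1.9,-.71,.81,1.1],[.4815,-.3067,-.022]),
([-.71,-.15,.66,2.3,.23,.45,-.7],[.5197,-.0231,.199]),
([-.74,-.01,.63,2.35,.17,.28,-.73],[.525,.0122,.1449])]
s=manip.read_state();D.append((s["qpos"],s["ee_pos"]));print(np.round(s["qpos"],4),(rot(s).inv()*fk(s["qpos"],np.zeros(21))[1]).as_rotvec())
def test(idx,name):
    def f(x):
        v=np.zeros(21);v[idx]=x;return np.concatenate([fk(q,v)[0]-p for q,p in D])
    r=least_squares(lambda x:np.r_[f(x),(x*1e-3)],np.full(len(idx),.1));print(name,np.round(r.x,3),"max",np.abs(f(r.x)).max(),"rms",f(r.x).std());return r.x
test([0,2,4,6],"L");test([0,2,4,6,9,11],"x3,5");test([0,2,4,6,7],"x1");test([0,2,4,6,12],"x6");test([0,2,4,6,7,12],"x1,6");test([0,2,4,6,13],"x7");test([0,2,4,6,20],"y7");test([0,2,4,6,9,10,12],"x346");test([0,2,4,6]+list(range(7,13))+[15,17,19],"all")
E
```

```text
[-0.7358 -0.0115  0.6286  2.3536  0.1685  0.2775 -0.7333] [1.38777878e-16 3.05311332e-16 8.32667268e-17]
L [0.315 0.486 0.485 0.367] max 0.03275126435070874 rms 0.012695174492239433
x3,5 [0.375 0.477 0.521 0.352 0.009 0.056] max 0.027771790065779123 rms 0.011511751331755459
x1 [ 0.314  0.517  0.503  0.385 -0.033] max 0.028162338373804524 rms 0.007761145195790274
x6 [0.333 0.489 0.511 0.367 0.023] max 0.026637336520422314 rms 0.011972038590296972
x1,6 [ 0.325  0.518  0.518  0.384 -0.032  0.013] max 0.027829463647153718 rms 0.007386793270501542
x7 [ 0.306  0.456  0.479  0.337 -0.021] max 0.03723900583934083 rms 0.012278178283153631
y7 [ 0.334  0.489  0.471  0.398 -0.026] max 0.008508285820922196 rms 0.003912913126995528
x346 [0.379 0.521 0.525 0.37  0.061 0.061 0.065] max 0.029764304460904834 rms 0.01099402853916086
all [ 0.308  0.505  0.481  0.375 -0.009  0.011 -0.006  0.007  0.     0.004
 -0.017 -0.02   0.007] max 0.004053318327116251 rms 0.0013754495977552112
```

```bash
sed -n '/^D=/,/^s=/p' /dev/null; cat > fit.py <<'E'
from fk import *
import itertools
D=[([-1.2388,.4176,-.01,1.614,.005,1.111,-.053],[.2281,.5815,.1715]),
([-.9,-.28,.55,2.36,.58,.59,-.75],[.4761,.0462,.2093]),
([-.92,-.26,.68,2.33,.53,.55,-.6],[.4976,.013,.209]),
([-1.11,-.04,1.08,2.3,.14,.34,-.15],[.5449,-.0157,.1664]),
([-.18,.55,.95,1.83,-.52,1.04,.97],[.4778,-.3114,.1189]),
([-.1297,.6462,.8648,1.8767,-.6211,.9069,1.039],[.4841,-.3069,.042]),
([-.09,.7,.82,1.89,-.67,.85,1.08],[.4802,-.3075,.003]),
([-.07,.73,.78,1.9,-.71,.81,1.1],[.4815,-.3067,-.022]),
([-.71,-.15,.66,2.3,.23,.45,-.7],[.5197,-.0231,.199])]
s=manip.read_state();D.append((s["qpos"],s["ee_pos"]))
def A(q): return np.array([fk(q,e)[0] for e in np.eye(21)]).T   # linear in v
M=np.vstack([A(q) for q,_ in D]);b=np.concatenate([p for _,p in D])
w=np.repeat([2,1,1,1,1,3,1,1,1,3],3)
c=[]
extra=[i for i in range(7,21)]
for n in(0,1,2,3):
  res=[]
  for ex in itertools.combinations(extra,n):
    ix=[0,2,4,6,*ex];x=np.linalg.lstsq(M[:,ix]*w[:,None],b*w,rcond=None)[0];res.append((np.abs(M[:,ix]@x-b).max(),ix,np.round(x,4)))
  res.sort(key=lambda r:r[0]);[print(*r) for r in res[:4]]
E
python3 fit.py
```

```text
0.03632300540755573 [0, 2, 4, 6] [0.3199 0.4764 0.4904 0.3591]
0.008384962801274876 [0, 2, 4, 6, 16] [ 0.2959  0.5072  0.4758  0.3776 -0.0273]
0.008384962801274876 [0, 2, 4, 6, 17] [ 0.2959  0.5072  0.4758  0.3776 -0.0273]
0.00868106003836 [0, 2, 4, 6, 15] [ 0.2863  0.4906  0.465   0.3535 -0.0311]
0.008681060038360111 [0, 2, 4, 6, 14] [ 0.2863  0.4906  0.465   0.3535 -0.0311]
0.003980510155727757 [0, 2, 4, 6, 15, 17] [ 0.2902  0.5004  0.4699  0.3666 -0.0152 -0.0151]
0.003980510155727812 [0, 2, 4, 6, 14, 16] [ 0.2902  0.5004  0.4699  0.3666 -0.0152 -0.0151]
0.00398051015572809 [0, 2, 4, 6, 15, 16] [ 0.2902  0.5004  0.4699  0.3666 -0.0152 -0.0151]
0.003980510155728145 [0, 2, 4, 6, 14, 17] [ 0.2902  0.5004  0.4699  0.3666 -0.0152 -0.0151]
0.0038190630882635745 [0, 2, 4, 6, 11, 14, 17] [ 0.2932  0.4998  0.4714  0.3663  0.0021 -0.0157 -0.0144]
0.0038190630882636856 [0, 2, 4, 6, 11, 14, 16] [ 0.2932  0.4998  0.4714  0.3663  0.0021 -0.0157 -0.0144]
0.0038190630882637966 [0, 2, 4, 6, 11, 15, 17] [ 0.2932  0.4998  0.4714  0.3663  0.0021 -0.0157 -0.0144]
0.003819063088264185 [0, 2, 4, 6, 11, 15, 16] [ 0.2932  0.4998  0.4714  0.3663  0.0021 -0.0157 -0.0144]
```

```bash
cat >> fk.py <<'E'
V=np.zeros(21);V[[0,2,4,6,15,17]]=[.2902,.5004,.4699,.3666,-.0152,-.0151]
def err(q,P,M):
    p,A=fk(q,V);return np.r_[p-P,.3*(M.inv()*A).as_rotvec()]
def step(q,P,M,n=1):
    for _ in range(n):
        J=np.array([(err(q+1e-5*e,P,M)-err(q,P,M))/1e-5 for e in np.eye(7)]).T
        q=q-np.linalg.pinv(J,rcond=1e-3)@err(q,P,M)
    return q
def sim(q,way,N=20):
    for P,M in way:
        p0,A0=fk(q,V);w=(A0.inv()*M).as_rotvec()
        for t in np.linspace(0,1,N+1)[1:]: q=step(q,p0+t*(P-p0),A0*R.from_rotvec(w*t),1)
    return q
E
cat > a.py <<'E'
from fk import *
q0=np.array(manip.read_state()["qpos"]);q=q0.copy()
d=fk(q,V)[0]-manip.read_state()["ee_pos"];print("fk err",d)
for h in(.055,.04,.03,.02,.01,0): q=sim(q,[goal(h)],5);print(h,np.round(q,2))
for h in(.034,.01,0):
  P,M=goal(h)
  for q3 in(-1.2,-.9,-.6,-.3,0,.3,.6,.9,1.2):
    best=None
    for q5 in (-.8,.3,1.5,2.5):
      x=np.clip([-q3,.2,q3,2.3,q5,.3,-q5],lo+.01,hi-.01)
      s=least_squares(lambda q:np.r_[err(q,P,M)*10,(q[2]-q3)*.1],x,bounds=(lo,hi))
      if best is None or s.cost<best.cost: best=s
    print(h,q3,"err mm",round(np.linalg.norm(err(best.x,P,M))*1e3,2),np.round(best.x,2))
E
python3 a.py
```

```text
fk err [1.43285699e-04 6.29509963e-04 1.01147272e-06]
0.055 [-0.72  0.04  0.63  2.35  0.04  0.23 -0.61]
0.04 [-0.66  0.09  0.58  2.35 -0.1   0.19 -0.48]
0.03 [-0.6   0.12  0.53  2.34 -0.17  0.17 -0.41]
0.02 [-0.54  0.15  0.47  2.34 -0.23  0.15 -0.35]
0.01 [-0.48  0.18  0.41  2.33 -0.28  0.13 -0.3 ]
0 [-0.42  0.21  0.35  2.32 -0.32  0.11 -0.27]
0.034 -1.2 err mm 0.0 [ 1.    0.29 -1.2   2.3   1.04  0.36 -1.52]
0.034 -0.9 err mm 0.0 [ 0.74  0.19 -0.9   2.3   0.79  0.27 -1.31]
0.034 -0.6 err mm 0.0 [ 0.47  0.14 -0.6   2.31  0.58  0.22 -1.12]
0.034 -0.3 err mm 0.0 [ 0.18  0.12 -0.3   2.32  0.39  0.2  -0.95]
0.034 0 err mm 0.2 [-0.1   0.11 -0.01  2.33  0.22  0.19 -0.79]
0.034 0.3 err mm 1.27 [-0.36  0.1   0.27  2.33  0.05  0.19 -0.63]
0.034 0.6 err mm 1.23 [-0.71  0.12  0.64  2.34 -0.21  0.19 -0.37]
0.034 0.9 err mm 0.0 [-0.94  0.14  0.9   2.35 -0.46  0.2  -0.12]
0.034 1.2 err mm 0.0 [-1.19  0.23  1.2   2.36 -0.88  0.26  0.28]
0.01 -1.2 err mm 0.0 [ 0.96  0.41 -1.2   2.29  1.29  0.44 -1.72]
0.01 -0.9 err mm 0.0 [ 0.72  0.28 -0.9   2.29  1.09  0.29 -1.58]
0.01 -0.6 err mm 0.0 [ 0.45  0.22 -
[... 272 characters left out ...]
.92  0.19  0.31]
0.01 0.9 err mm 0.0 [-0.91  0.25  0.9   2.34 -0.98  0.2   0.37]
0.01 1.2 err mm 0.27 [-1.06  0.32  1.09  2.34 -1.19  0.28  0.56]
0 -1.2 err mm 0.0 [ 0.95  0.46 -1.2   2.28  1.36  0.47 -1.78]
0 -0.9 err mm 0.0 [ 0.71  0.31 -0.9   2.29  1.2   0.3  -1.68]
0 -0.6 err mm 0.0 [ 0.45  0.25 -0.6   2.3   1.    0.21 -1.52]
0 -0.3 err mm 0.55 [ 0.36  0.23 -0.51  2.3   0.93  0.19 -1.46]
0 0 err mm 1.34 [ 0.34  0.23 -0.49  2.3   0.9   0.19 -1.44]
0 0.3 err mm 0.94 [-0.82  0.27  0.81  2.33 -1.06  0.19  0.45]
0 0.6 err mm 0.4 [-0.83  0.27  0.82  2.33 -1.08  0.19  0.46]
0 0.9 err mm 0.0 [-0.9   0.29  0.9   2.34 -1.16  0.22  0.54]
0 1.2 err mm 0.73 [-0.94  0.31  0.95  2.34 -1.19  0.24  0.56]
```

```bash
cat > b.py <<'E'
from fk import *
# validate on the transfer: grasp -> above shaft
qg=np.array([-.07,.73,.78,1.9,-.71,.81,1.1]);p0,M0=fk(qg,V)
T=lambda w,d:(p0+M0.apply(np.array(d)*.5),M0*R.from_rotvec(np.array(w)*np.pi/2))
way=[T([0,0,0],[0,0,-.16]),T([0,0,0],[.05,.01,-.25]),T([-.16,.04,.15],[.22,.03,-.42]),T([-.3253,.0875,.2968],[.4,.06,-.45]),T([-.3253,.0875,.2968],[.57,.085,-.45])]
print("sim",np.round(sim(qg,way,10),2),"seen -.71 -.15 .66 2.3 .23 .45 -.7")
q0=np.array(manip.read_state()["qpos"]);rng=np.random.default_rng(0)
Pg,Mg=goal(.07);down=goal(.07)[1];res=[]
H=np.load("head.npz");Rv=R.from_rotvec([0,0,0])
for k in range(250):
    n=rng.integers(1,3);way=[];ok=True
    for _ in range(n):
        r=rng.uniform(.45,.75);b=rng.uniform(-.9,.9);z=rng.uniform(.22,.45)
        tl=rng.uniform(0,.6);yaw=rng.uniform(-1.3,1.3)
        zt=R.from_euler("z",b).apply([np.sin(tl),0,-np.cos(tl)]);x=np.cross([0,0,1],zt) if tl>.01 else np.array([-np.sin(b),np.cos(b),0]);x/=np.linalg.norm(x)
        M=R.from_matrix(np.c_[x,np.cross(zt,x),zt])*R.from_euler("z",yaw);way.append((np.array([r*np.cos(b),r*np.sin(b),z]),M,(r,b,z,tl,yaw)))
    q=q0
    for w in way+[(*goal(.12),0),(*goal(.07),0)]:
        q=sim(q,[w[:2]],8);m=np.minimum(q-lo,hi-q).min()
        if m<.03 or np.linalg.norm(err(q,*w[:2]))>.003: ok=False;break
    if ok: res.append((q[2],q,[w[2] for w in way]))
res.sort(key=lambda r:r[0])
for r in res[:4]+res[-3:]: print(round(r[0],2),np.round(r[1],2),[np.round(x,2).tolist() for x in r[2]])
E
python3 b.py
```

```text
sim [-0.67 -0.15  0.61  2.28  0.2   0.45 -0.68] seen -.71 -.15 .66 2.3 .23 .45 -.7
0.38 [-0.49 -0.    0.38  2.35  0.15  0.28 -0.72] [[0.65, -0.1, 0.22, 0.04, 0.47], [0.66, 0.14, 0.27, 0.4, -1.03]]
0.42 [-0.53 -0.    0.42  2.35  0.15  0.28 -0.72] [[0.6, 0.62, 0.22, 0.4, 0.7], [0.55, 0.64, 0.22, 0.38, -0.52]]
0.44 [-0.55 -0.    0.44  2.35  0.15  0.28 -0.72] [[0.5, 0.24, 0.37, 0.06, -0.62], [0.48, 0.74, 0.22, 0.21, -0.89]]
0.46 [-0.57 -0.    0.46  2.35  0.16  0.28 -0.72] [[0.58, 0.22, 0.31, 0.43, -0.7], [0.49, 0.45, 0.37, 0.26, -0.94]]
0.92 [-1.03 -0.02  0.92  2.36  0.21  0.28 -0.76] [[0.54, -0.42, 0.23, 0.16, -1.13], [0.46, 0.09, 0.26, 0.04, 1.08]]
1.14 [-1.25 -0.05  1.14  2.36  0.3   0.28 -0.84] [[0.53, -0.03, 0.31, 0.16, -1.11], [0.74, 0.13, 0.3, 0.5, -0.03]]
1.19 [-1.3  -0.06  1.19  2.36  0.34  0.29 -0.87] [[0.47, -0.21, 0.26, 0.23, -1.27], [0.7, -0.01, 0.32, 0.36, 0.91]]
```

```bash
cat > c.py <<'E'
from fk import *
for q in ([-1.25,-.05,1.14,2.36,.3,.28,-.84],[-1.03,-.02,.92,2.36,.21,.28,-.76],[-1.3,-.06,1.19,2.36,.34,.29,-.87]):
    q=step(np.array(q),*goal(.07),3)
    for h in(.055,.04,.03,.02,.014,.01,0): q=sim(q,[goal(h)],4);print(h,np.round(q,2),round(np.minimum(q-lo,hi-q).min(),3))
E
python3 c.py
```

```text
0.055 [-1.22  0.07  1.17  2.36 -0.2   0.23 -0.37] 0.043
0.04 [-1.01  0.13  0.97  2.35 -0.41  0.21 -0.18] 0.016
0.03 [-0.9   0.15  0.86  2.35 -0.5   0.19 -0.08] -0.002
0.02 [-0.79  0.18  0.75  2.34 -0.59  0.17 -0.01] -0.021
0.014 [-0.74  0.19  0.69  2.34 -0.63  0.16  0.03] -0.032
0.01 [-0.7   0.2   0.65  2.34 -0.66  0.15  0.06] -0.041
0 [-0.61  0.22  0.56  2.33 -0.71  0.13  0.12] -0.062
0.055 [-1.    0.05  0.93  2.36 -0.05  0.23 -0.52] 0.041
0.04 [-0.87  0.11  0.82  2.35 -0.26  0.2  -0.32] 0.008
0.03 [-0.78  0.14  0.73  2.35 -0.36  0.18 -0.23] -0.012
0.02 [-0.69  0.17  0.64  2.34 -0.44  0.16 -0.15] -0.032
0.014 [-0.64  0.18  0.58  2.34 -0.48  0.15 -0.11] -0.044
0.01 [-0.61  0.19  0.55  2.33 -0.5   0.14 -0.09] -0.053
0 [-0.53  0.21  0.47  2.33 -0.55  0.12 -0.04] -0.074
0.055 [-1.3   0.09  1.26  2.36 -0.3   0.24 -0.27] -0.013
0.04 [-1.06  0.14  1.03  2.36 -0.48  0.21 -0.11] 0.022
0.03 [-0.94  0.16  0.91  2.35 -0.57  0.19 -0.02] 0.004
0.02 [-0.84  0.19  0.8   2.34 -0.65  0.18  0.06] -0.014
0.014 [-0.78  0.2   0.74  2.34 -0.7   0.16  0.1 ] -0.025
0.01 [-0.74  0.21  0.7   2.34 -0.72  0.16  0.12] -0.033
0 [-0.65  0.23  0.6   2.33 -0.79  0.14  0.19] -0.054
```

The model reproduces the arm, and with this grasp joint 6 would run out before home. The fix is to set the collar back on free bench, regrasp it with the tool tilted about its closing axis so that the tool stands more upright at the shaft, and check every waypoint in the model first.

```bash
cat > d.py <<'E'
from fk import *
H=np.load("head.npz");F=R.from_matrix(H["F"]);O=H["O"]
q0=np.array(manip.read_state()["qpos"])
gk=np.pi+.40;PL=np.array([.48,-.30])
def tool_from_collar(beta,flip):   # tool pose in collar frame (x=tab)
    hz=R.from_euler("z",-gk)               # head axes in collar frame
    z=np.array([-np.sin(beta),0,-np.cos(beta)]);y=np.array([0,flip,0.]);M=R.from_matrix(np.c_[np.cross(y,z),y,z])
    return np.array([0,0,.018])+hz.apply(.040*z),hz*M
if __name__=="__main__":
  m=lambda q:round(np.minimum(q-lo,hi-q).min(),2)
  for txh in(30,60,0):   # heading of tool x when placing
    tx=np.radians(txh);Md=R.from_matrix(np.c_[[np.cos(tx),np.sin(tx),0],[np.sin(tx),-np.cos(tx),0],[0,0,-1]])
    tab=np.radians(-128.44)+tx-np.pi/2
    q1=sim(q0,[goal(.12),(np.array([*PL,.15]),Md)],20);q2=sim(q1,[(np.array([*PL,-.0215]),Md)]);print("place",txh,np.round(q2,2),m(q1),m(q2))
    for beta in(.25,.35,.45):
     for fl in(1,-1):
      o,Mr=tool_from_collar(beta,fl);Cb=R.from_euler("z",tab);pr=np.array([*PL,0])+Cb.apply(o);Mt=Cb*Mr
      q3=sim(sim(q2,[(np.array([*PL,.1]),Md)]),[(pr-.08*Mt.apply([0,0,1]),Mt),(pr,Mt)]);L=[m(q3)]
      Ci=F*R.from_euler("z",gk);q=sim(q3,[(pr+[0,0,.17],Mt)]);L.append(m(q))
      for h in(.12,.07,.034,.014,0): q=sim(q,[(O+F.apply([0,0,h])+Ci.apply(o),Ci*Mr)]);L.append(m(q))
      print(beta,fl,np.round(q3,2),np.round(q,2),L)
E
python3 d.py
```

```text
place 30 [-0.05  0.71  0.74  1.91 -0.66  0.78  0.01] 0.31 0.51
0.25 1 [ 0.28  0.72  0.32  1.69 -0.24  1.02  1.73] [-0.16  0.26  0.08  2.13 -0.01  0.48  1.51] [np.float64(0.83), np.float64(0.68), np.float64(0.38), np.float64(0.42), np.float64(0.35), np.float64(0.32), np.float64(0.29)]
0.25 -1 [-0.13  0.96  0.97  1.71 -0.77  1.21 -0.99] [-0.98  0.46  1.08  2.15 -0.76  0.61 -0.94] [np.float64(0.28), np.float64(0.12), np.float64(-0.51), np.float64(-0.15), np.float64(0.04), np.float64(0.12), np.float64(0.17)]
0.35 1 [ 0.3   0.78  0.31  1.6  -0.23  1.15  1.72] [-0.16  0.3   0.08  2.05 -0.03  0.62  1.53] [np.float64(0.85), np.float64(0.57), np.float64(0.43), np.float64(0.49), np.float64(0.49), np.float64(0.45), np.float64(0.43)]
0.35 -1 [-0.09  1.02  0.97  1.62 -0.74  1.33 -1.02] [-0.94  0.51  1.08  2.08 -0.71  0.75 -1.  ] [np.float64(0.28), np.float64(0.15), np.float64(-0.33), np.float64(-0.06), np.float64(0.07), np.float64(0.13), np.float64(0.17)]
0.45 1 [ 0.32  0.84  0.3   1.52 -0.22  1.28  1.71] [-0.15  0.34  0.08  1.97 -0.03  0.75  1.54] [np.float64(0.72), np.float64(0.45), np.float64(
[... 2403 characters left out ...]
p.float64(0.46), np.float64(0.43)]
0.35 -1 [ 0.02  0.95  0.88  1.65 -0.81  1.32 -1.45] [-0.79  0.41  0.85  2.07 -0.5   0.67 -1.18] [np.float64(0.37), np.float64(0.24), np.float64(0.18), np.float64(0.25), np.float64(0.33), np.float64(0.37), np.float64(0.4)]
0.45 1 [ 0.46  0.81  0.23  1.56 -0.36  1.24  1.35] [-0.03  0.34 -0.06  1.97  0.03  0.76  1.48] [np.float64(0.76), np.float64(0.49), np.float64(0.49), np.float64(0.57), np.float64(0.58), np.float64(0.59), np.float64(0.57)]
0.45 -1 [ 0.08  1.    0.86  1.57 -0.8   1.43 -1.45] [-0.74  0.46  0.82  1.99 -0.47  0.81 -1.21] [np.float64(0.39), np.float64(0.28), np.float64(0.25), np.float64(0.31), np.float64(0.37), np.float64(0.4), np.float64(0.43)]
```

```bash
cat > pl.py <<'E'
from d import *
tx=np.radians(30);Md=R.from_matrix(np.c_[[np.cos(tx),np.sin(tx),0],[np.sin(tx),-np.cos(tx),0],[0,0,-1]]);tab=np.radians(-128.44)+tx-np.pi/2
E
python3 - <<'E'
from pl import *
st();plan(np.array([.5,-.15,.22]),Md);plan(np.array([*PL,.08]),Md)
E
```

```text
t 11.1 p [0.5251 0.0124 0.1449] R [[0.395, 0.77, 0.501], [0.886, -0.463, 0.014], [0.243, 0.438, -0.865]] q [-0.74 -0.01  0.63  2.35  0.17  0.28 -0.73] F [ 0.1 -0.3 -2.6] w 0.0455 g 29.99879106413573
turn [ 0.2384 -0.2405  0.3539] shift [-0.2713  0.1777 -0.1595] | mm [-135.7   88.8  -79.7] deg [ 21.5 -21.6  31.9]
turn [ 0.2384 -0.2405  0.3539] shift [-0.6208  0.1631  0.0587] | mm [-310.4   81.5   29.4] deg [ 21.5 -21.6  31.9]
```

Emit:
apply_moves --moves '[[[0,0,0,0,0,-0.08,0.2],[0,0,0,0,0,-0.15,0.2],[0.03,-0.03,0.05,-0.08,0.05,-0.18,0.2],[0.1,-0.1,0.15,-0.16,0.1,-0.18,0.2],[0.17,-0.17,0.25,-0.25,0.15,-0.16,0.2],[0.2384,-0.2405,0.3539,-0.34,0.17,-0.12,0.2],[0.2384,-0.2405,0.3539,-0.43,0.17,-0.06,0.2],[0.2384,-0.2405,0.3539,-0.52,0.165,0,0.2],[0.2384,-0.2405,0.3539,-0.6208,0.163,0.058,0.2],[0.2384,-0.2405,0.3539,-0.6208,0.163,0.058,0.2],[0.2384,-0.2405,0.3539,-0.6208,0.163,0.058,0.2],[0.2384,-0.2405,0.3539,-0.6208,0.163,0.058,0.2]]]'

```text
time_s: 12.3
ee_pos: [0.4757, -0.3046, 0.077]
tcp_rot: [0.0, 0.967, 0.256, -0.003]
ft_force: [-1.1, 0.9, -2.0]
width: 0.0458
grasp_force: 30.0
```

```bash
python3 - <<'E'
from pl import *
st();plan(np.array([*PL,-.0215]),Md)
E
```

```text
t 12.3 p [ 0.4757 -0.3046  0.077 ] R [[0.869, 0.494, -0.006], [0.494, -0.869, -0.002], [-0.006, -0.001, -1.0]] q [-0.17  0.6   0.92  1.87 -0.57  0.97 -0.05] F [-1.1  0.9 -2. ] w 0.0458 g 29.99790254049003
turn [-0.0009  0.0036 -0.0041] shift [ 0.0131 -0.0035  0.1969] | mm [ 6.6 -1.8 98.4] deg [-0.1  0.3 -0.4]
```

Emit:
apply_moves --moves '[[[0,0.002,-0.002,0.008,-0.0035,0.08,0.2],[0,0.002,-0.002,0.008,-0.0035,0.15,0.2],[0,0.002,-0.002,0.008,-0.0035,0.174,0.2],[0,0.002,-0.002,0.008,-0.0035,0.174,0.2],[0,0.002,-0.002,0.008,-0.0035,0.174,0.2]]]'

```text
time_s: 12.8
ee_pos: [0.4829, -0.2966, -0.0058]
tcp_rot: [0.0, 0.965, 0.261, 0.001]
ft_force: [0.4, 0.3, -2.1]
width: 0.0461
grasp_force: 30.0
```

```bash
python3 - <<'E'
from pl import *
s=st();plan(np.array([*s["ee_pos"][:2],-.0215]),Md)
E
```

```text
t 12.8 p [ 0.4829 -0.2966 -0.0058] R [[0.864, 0.504, 0.003], [0.504, -0.864, 0.0], [0.003, 0.001, -1.0]] q [-0.1   0.7   0.8   1.91 -0.69  0.83  0.03] F [ 0.4  0.3 -2.1] w 0.0461 g 29.99802688602358
turn [ 0.0009 -0.0016  0.0027] shift [-0.0001 -0.      0.0314] | mm [-0.  -0.  15.7] deg [ 0.1 -0.1  0.2]
```

Lower onto the bench, settle, then release; pose gets recorded before the opening.

Emit:
apply_moves --moves '[[[0,-0.001,0,0,0,0.01,0.2],[0,-0.001,0,0,0,0.02,0.2],[0,-0.001,0,0,0,0.028,0.2],[0,-0.001,0,0,0,0.031,0.2],[0,-0.001,0,0,0,0.031,0.2],[0,-0.001,0,0,0,0.031,0.2]]]'

```text
time_s: 13.4
ee_pos: [0.4823, -0.296, -0.0223]
tcp_rot: [-0.0, 0.965, 0.261, 0.0]
ft_force: [-5.2, 4.9, 17.1]
width: 0.0458
grasp_force: 30.0
```

```bash
python3 - <<'E'
from pl import *
s=st();A=rot(s).as_matrix();h=np.arctan2(A[1,0],A[0,0]);np.savez("placed.npz",C=np.array(s["ee_pos"])[:2],a=np.radians(-128.44)+h-np.pi/2);print(np.degrees(h))
E
```

```text
t 13.4 p [ 0.4823 -0.296  -0.0223] R [[0.864, 0.504, 0.001], [0.504, -0.864, 0.001], [0.001, -0.0, -1.0]] q [-0.09  0.73  0.78  1.91 -0.71  0.8   0.05] F [-5.2  4.9 17.1] w 0.0458 g 30.00482926145196
30.238613467931945
```

Emit:
apply_moves --moves '[[[0,0,0,0,0,-0.002,1],[0,0,0,0,0,-0.002,1],[0,0,0,0,0,-0.002,1],[0,0,0,0,0,-0.002,1],[0,0,0,0,0,-0.03,1],[0,0,0,0,0,-0.1,1],[0,0,0,0,0,-0.18,1],[0,0,0,0,0,-0.24,1],[0,0,0,0,0,-0.24,1],[0,0,0,0,0,-0.24,1]]]'

```text
time_s: 14.4
ee_pos: [0.4824, -0.2959, 0.0978]
tcp_rot: [0.0, 0.965, 0.261, 0.001]
ft_force: [-0.0, 0.4, 0.4]
width: 0.0939
grasp_force: 0.0
```

```bash
cat >> h.py <<'E'
def measure(C0,a0,thr=155):
    "collar centre and tab heading from the wrist camera"
    p=manip.camera_params("wrist");i=cv2.cvtColor(manip.get_image("wrist"),cv2.COLOR_BGR2GRAY);k=6
    u=proj(p,[*C0,.028])[0];x0,y0=int(u[0])-50,int(u[1])-50;cv2.imwrite("pics/meas.png",i)
    c=cv2.resize(i[y0:y0+100,x0:x0+100],None,fx=k,fy=k,interpolation=cv2.INTER_CUBIC)
    n,l,s,_=cv2.connectedComponentsWithStats((c>thr).astype(np.uint8));b=1+np.argmax(s[1:,4])
    cs,_=cv2.findContours((l==b).astype(np.uint8),cv2.RETR_EXTERNAL,cv2.CHAIN_APPROX_NONE);P=(cs[0][:,0]+.5)/k-.5+[x0,y0]
    G=np.array([onz(p,v,.028) for v in P[::8]])
    r=least_squares(lambda v:np.hypot(*(G-v[:2]).T)-v[2],[*C0,.023],loss="soft_l1",f_scale=.0003);C=r.x[:2]
    g=np.linspace(-.011,.011,221);X,Y=np.meshgrid(g,g);q=proj(p,np.c_[X.ravel()+C[0],Y.ravel()+C[1],np.full(X.size,.028)]).astype(np.float32)
    I=cv2.remap(i,q[:,0].reshape(X.shape),q[:,1].reshape(X.shape),cv2.INTER_CUBIC)
    rr=np.hypot(X,Y);t=(I>150)&(rr<.0095)&(rr>.0055);a=np.arctan2(Y[t].mean(),X[t].mean())
    print("centre",C,"r",r.x[2],"tab deg",np.degrees(a),"area share",t.sum()*1e-8/(.004*.006),"expected",C0,np.degrees(a0));return C,a
E
python3 - <<'E'
from pl import *
st();d=np.load("placed.npz");C,a=measure(d["C"],d["a"]);np.savez("coll2.npz",C=C,a=a)
E
```

```text
t 14.4 p [ 0.4824 -0.2959  0.0978] R [[0.864, 0.504, 0.001], [0.504, -0.864, 0.0], [0.001, 0.001, -1.0]] q [-0.21  0.57  0.94  1.86 -0.54  1.   -0.07] F [-0.   0.4  0.4] w 0.0939 g 0.0
centre [ 0.48365819 -0.29608014] r 0.022576259481759734 tab deg 171.17454704621983 area share 0.9554166666666666 expected [ 0.48233916 -0.29595815] -188.20138653206806
```

```bash
cat > rg.py <<'E'
from d import *
C2=np.array([.4830,-.2960]);a2=np.radians(171.4)
o,Mr=tool_from_collar(.35,1);Cb=R.from_euler("z",a2);pr=np.array([*C2,0])+Cb.apply(o);Mt=Cb*Mr;pre=pr-.08*Mt.apply([0,0,1])
E
python3 - <<'E'
from rg import *
print(Mt.as_matrix().round(2).tolist(),pr,pre);plan(pre,Mt)
q=manip.read_state()["qpos"];q=sim(np.array(q),[(pre,Mt)]);print(np.round(q,2))
E
```

```text
[[-0.8, 0.52, -0.29], [0.49, 0.85, 0.18], [0.34, 0.0, -0.94]] [ 0.47130755 -0.28882972 -0.01957491] [ 0.49469245 -0.30317028  0.05557491]
turn [ 0.2294  0.137  -1.2981] shift [0.0144 0.0257 0.0826] | mm [ 7.2 12.9 41.3] deg [  20.6   12.3 -116.8]
[ 0.26  0.73  0.37  1.5  -0.24  1.31  1.71]
```

Emit:
apply_moves --moves '[[[0.1147,0.0685,-0.649,0.007,0.013,0,1],[0.1147,0.0685,-0.649,0.007,0.013,0,1],[0.1147,0.0685,-0.649,0.007,0.013,0,1],[0.1147,0.0685,-0.649,0.007,0.013,0,1],[0.1147,0.0685,-0.649,0.007,0.013,0,1],[0.1147,0.0685,-0.649,0.007,0.013,0,1],[0.1147,0.0685,-0.649,0.007,0.013,0,1],[0.1147,0.0685,-0.649,0.007,0.013,0,1]]]'

```text
time_s: 15.25
ee_pos: [0.4879, -0.3001, 0.0958]
tcp_rot: [-0.098, 0.71, 0.697, 0.027]
ft_force: [-0.1, 0.8, -0.6]
width: 0.0939
grasp_force: 0.0
```

```bash
python3 - <<'E'
from rg import *
st();plan(pre,Mt)
E
```

```text
t 15.25 p [ 0.4879 -0.3001  0.0958] R [[0.027, 0.995, -0.098], [0.984, -0.009, 0.176], [0.174, -0.101, -0.98]] q [ 0.12  0.6   0.62  1.67 -0.44  1.2   0.88] F [-0.1  0.8 -0.6] w 0.0939 g 0.0
turn [ 0.1139  0.0675 -0.6481] shift [-0.0197  0.0216  0.0764] | mm [-9.8 10.8 38.2] deg [ 10.3   6.1 -58.3]
```

Emit:
apply_moves --moves '[[[0.114,0.0675,-0.648,-0.0197,0.0216,0,1],[0.114,0.0675,-0.648,-0.0197,0.0216,0.01,1],[0.114,0.0675,-0.648,-0.0197,0.0216,0.02,1],[0.114,0.0675,-0.648,-0.0197,0.0216,0.03,1],[0.114,0.0675,-0.648,-0.0197,0.0216,0.04,1],[0.114,0.0675,-0.648,-0.0197,0.0216,0.055,1],[0.114,0.0675,-0.648,-0.0197,0.0216,0.07,1],[0.114,0.0675,-0.648,-0.0197,0.0216,0.076,1],[0.114,0.0675,-0.648,-0.0197,0.0216,0.076,1],[0.114,0.0675,-0.648,-0.0197,0.0216,0.076,1]]]'

```text
time_s: 16.25
ee_pos: [0.4949, -0.3033, 0.057]
tcp_rot: [-0.167, 0.271, 0.947, 0.047]
ft_force: [0.8, 1.3, 0.1]
width: 0.0938
grasp_force: 0.0
```

```bash
python3 - <<'E'
from rg import *
st();plan(pr,Mt);C,a=measure(C2,a2)
E
```

```text
t 16.25 p [ 0.4949 -0.3033  0.057 ] R [[-0.798, 0.529, -0.29], [0.498, 0.849, 0.179], [0.341, -0.002, -0.94]] q [ 0.26  0.73  0.38  1.5  -0.24  1.31  1.71] F [0.8 1.3 0.1] w 0.0938 g 0.0
turn [ 0.0003  0.0015 -0.0048] shift [-0.0002  0.      0.1629] | mm [-0.1  0.  81.4] deg [ 0.   0.1 -0.4]
centre [ 0.48341052 -0.29642445] r 0.022614353633773628 tab deg 170.68223577982596 area share 1.0 expected [ 0.483 -0.296] 171.4
```

Emit:
apply_moves --moves '[[[0,0.001,-0.003,0,0,0.06,1],[0,0.001,-0.003,0,0,0.12,1],[0,0.001,-0.003,0,0,0.15,1],[0,0.001,-0.003,0,0,0.163,1],[0,0.001,-0.003,0,0,0.163,1],[0,0.001,-0.003,0,0,0.163,1]]]'

```text
time_s: 16.9
ee_pos: [0.4723, -0.2891, -0.0188]
tcp_rot: [-0.167, 0.267, 0.948, 0.047]
ft_force: [-0.2, 0.1, -0.4]
width: 0.0943
grasp_force: 0.0
```

```bash
python3 - <<'E'
from rg import *
st();plan(pr,Mt)
E
```

```text
t 16.9 p [ 0.4723 -0.2891 -0.0188] R [[-0.802, 0.521, -0.291], [0.49, 0.853, 0.178], [0.341, 0.001, -0.94]] q [ 0.26  0.78  0.35  1.6  -0.26  1.16  1.74] F [-0.2  0.1 -0.4] w 0.0943 g 0.0
turn [0.0001 0.0012 0.0013] shift [ 0.0013 -0.0005  0.0022] | mm [ 0.7 -0.2  1.1] deg [0.  0.1 0.1]
```

Emit:
apply_moves --moves '[[[0,0,0,0,0,0,0.2],[0,0,0,0,0,0,0.2],[0,0,0,0,0,0,0.2],[0,0,0,0,0,0,0.2],[0,0,0,0,0,0,0.2],[0,0,0,0,0,0,0.2],[0,0,0,0,0,0,0.2],[0,0,0,0,0,0,0.2],[0,0,0,0,0,0,0.2]]]'

```text
time_s: 17.8
ee_pos: [0.4714, -0.2885, -0.0197]
tcp_rot: [-0.167, 0.266, 0.948, 0.048]
ft_force: [-0.9, -0.3, 0.6]
width: 0.0459
grasp_force: 30.0
```

```bash
cat > ins.py <<'E'
from fk import *
def ins(h,dphi=0,dx=0,dy=0):
    H=np.load("head.npz");F=R.from_matrix(H["F"]);g=np.load("g2.npz")
    Ci=F*R.from_euler("z",np.pi+.40+dphi);return H["O"]+F.apply([dx,dy,h])+Ci.apply(g["o"]),Ci*R.from_quat(g["q"])
def where():
    "collar pose in the head frame implied by the tool"
    s=manip.read_state();H=np.load("head.npz");F=R.from_matrix(H["F"]);g=np.load("g2.npz");Ci=rot(s)*R.from_quat(g["q"]).inv()
    c=F.inv().apply(s["ee_pos"]-Ci.apply(g["o"])-H["O"]);D=F.inv()*Ci;m=D.as_matrix()
    print("t",s["time_s"],"collar in head mm",np.round(c*1e3,2),"tab-key",round(float(np.angle(np.exp(1j*(np.arctan2(m[1,0],m[0,0])-np.pi-.4)))),3),"tilt",np.round(m[:2,2],3),"F head",np.round(F.inv().apply(s["ft_force"]),1),"q",np.round(s["qpos"],2),"w",round(float(s["width"]),4))
E
python3 - <<'E'
from ins import *
s=st();C=np.array([.4832,-.2962]);a=np.radians(171.1);Cb=R.from_euler("z",a);p=np.array(s["ee_pos"]);A=rot(s)
o=Cb.inv().apply(p-[*C,0]);qr=(Cb.inv()*A)
yt=qr.apply([0,1,0]);mid=o-np.array([0,0,.014]);print("y offs mm",yt@o*1e3)
o=o-yt*(yt@o)   # fingers centre collar along tool y
np.savez("g2.npz",o=o,q=qr.as_quat())
q=np.array(s["qpos"]);up=(p+[0,0,.19],A);q=sim(q,[up]);print(np.round(q,2));plan(*up)
for h in(.10,.06,.03,.0): q=sim(q,[ins(h)]);print(h,np.round(q,2),round(np.minimum(q-lo,hi-q).min(),2))
plan(*ins(.10))
E
```

```text
t 17.8 p [ 0.4714 -0.2885 -0.0197] R [[-0.802, 0.521, -0.292], [0.489, 0.854, 0.179], [0.343, 0.001, -0.939]] q [ 0.26  0.78  0.35  1.61 -0.26  1.16  1.74] F [-0.9 -0.3  0.6] w 0.0459 g 30.00002052343916
y offs mm 0.40138580593265427
[ 0.23  0.56  0.41  1.5  -0.19  1.47  1.69]
turn [0. 0. 0.] shift [ 0.1302  0.0004 -0.357 ] | mm [  65.1    0.2 -178.5] deg [0. 0. 0.]
0.1 [-0.23  0.08  0.15  2.09  0.    0.8   1.51] 0.47
0.06 [-0.23  0.17  0.15  2.08 -0.02  0.72  1.53] 0.49
0.03 [-0.22  0.23  0.15  2.07 -0.04  0.67  1.55] 0.48
0.0 [-0.21  0.3   0.14  2.05 -0.05  0.62  1.56] 0.43
turn [ 0.0351 -0.3243 -0.3695] shift [ 0.3795  0.5373 -0.2531] | mm [ 189.8  268.7 -126.5] deg [  3.2 -29.2 -33.3]
```

Emit:
apply_moves --moves '[[[0,0,0,0.03,0,-0.085,0.2],[0,0,0,0.06,0,-0.17,0.2],[0,0,0,0.1,0.02,-0.26,0.2],[0.005,-0.05,-0.06,0.15,0.08,-0.33,0.2],[0.01,-0.11,-0.13,0.19,0.15,-0.35,0.2],[0.02,-0.18,-0.21,0.24,0.24,-0.35,0.2],[0.03,-0.25,-0.29,0.29,0.33,-0.33,0.2],[0.035,-0.3243,-0.3695,0.33,0.42,-0.3,0.2],[0.035,-0.3243,-0.3695,0.36,0.49,-0.27,0.2],[0.035,-0.3243,-0.3695,0.3795,0.537,-0.253,0.2],[0.035,-0.3243,-0.3695,0.3795,0.537,-0.253,0.2],[0.035,-0.3243,-0.3695,0.3795,0.537,-0.253,0.2]]]'

```text
time_s: 19.0
ee_pos: [0.4958, 0.0107, 0.1644]
tcp_rot: [0.087, -0.015, 0.996, -0.0]
ft_force: [0.1, -1.5, -3.7]
width: 0.0457
grasp_force: 30.0
```

Emit:
apply_moves --moves '[[[0,0,0,0,0,0,0.2],[0,0,0,0,0,0,0.2]]]'

```text
time_s: 19.2
ee_pos: [0.4961, 0.0097, 0.1645]
tcp_rot: [0.087, -0.014, 0.996, -0.0]
ft_force: [-0.2, 0.2, -2.4]
width: 0.0455
grasp_force: 30.0
```

```bash
python3 - <<'E'
from ins import *
where();plan(*ins(.05))
E
```

```text
t 19.2 collar in head mm [ 1.0000e-02 -1.2900e+00  1.0004e+02] tab-key -0.002 tilt [0.    0.001] F head [-1.4  0.2 -2. ] q [-0.23  0.08  0.15  2.08  0.    0.8   1.51] w 0.0455
turn [-0.0002 -0.     -0.0012] shift [-0.0343  0.0026  0.094 ] | mm [-17.1   1.3  47. ] deg [-0.  -0.  -0.1]
```

Emit:
apply_moves --moves '[[[0,0,0,-0.012,0.0026,0.03,0.2],[0,0,0,-0.024,0.0026,0.065,0.2],[0,0,0,-0.0343,0.0026,0.094,0.2],[0,0,0,-0.0343,0.0026,0.094,0.2],[0,0,0,-0.0343,0.0026,0.094,0.2]]]'

```text
time_s: 19.7
ee_pos: [0.5208, 0.0121, 0.1212]
tcp_rot: [0.087, -0.014, 0.996, -0.0]
ft_force: [0.9, -0.0, -2.6]
width: 0.0455
grasp_force: 30.0
```

```bash
python3 - <<'E'
from ins import *
where();plan(*ins(.05));plan(*ins(.034));plan(*ins(.025))
p=manip.camera_params("wrist");i=manip.get_image("wrist");cv2.imwrite("pics/w8.png",i)
H=np.load("head.npz");O=H["O"];F=H["F"];print(proj(p,[O,O+.034*F[:,2],O+.05*F[:,2],O+.078*F[:,2]]))
E
```

```text
t 19.7 collar in head mm [-0.17  0.6  50.23] tab-key -0.001 tilt [0.    0.001] F head [-0.5 -0.  -2.7] q [-0.22  0.19  0.14  2.08 -0.02  0.71  1.53] w 0.0455
turn [-0.0002 -0.0003 -0.0006] shift [-0.0005 -0.0012  0.0003] | mm [-0.3 -0.6  0.2] deg [-0.  -0.  -0.1]
turn [-0.0002 -0.0003 -0.0006] shift [-0.0115 -0.0012  0.0304] | mm [-5.7 -0.6 15.2] deg [-0.  -0.  -0.1]
turn [-0.0002 -0.0003 -0.0006] shift [-0.0177 -0.0012  0.0473] | mm [-8.8 -0.6 23.6] deg [-0.  -0.  -0.1]
[[316.10896239 243.79984368]
 [316.01463275 244.4832378 ]
 [315.95920096 244.88482963]
 [315.83752593 245.7663466 ]]
```

```bash
python3 - <<'E'
import cv2
i=cv2.imread("pics/w8.png");cv2.imwrite("pics/crop7.png",cv2.resize(i[204:284,276:356],None,fx=7,fy=7,interpolation=cv2.INTER_CUBIC))
E
```

```text
(no output)
```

View pics/crop7.png

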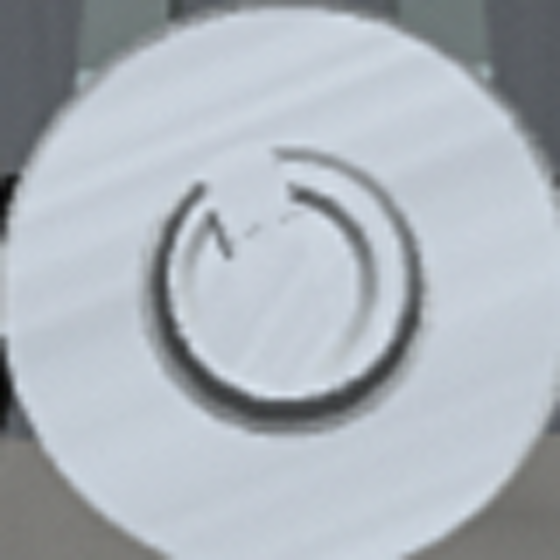

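The camera looks straight down the shaft axis. Through the bore (rim about (288,290) in the crop) the shaft end is centred at about (281,281). The keyway cut, between edges at (212,212) and (292,187), lies under the tab at (237,165), so rotation agrees to about 0.05 rad and the centre to about 0.6 mm. The arm goes down gently.

Emit:
apply_moves --moves '[[[0,0,0,-0.004,-0.0012,0.01,0.2],[0,0,0,-0.0075,-0.0012,0.02,0.2],[0,0,0,-0.0115,-0.0012,0.03,0.2],[0,0,0,-0.013,-0.0012,0.035,0.2],[0,0,0,-0.013,-0.0012,0.035,0.2]]]'

```text
time_s: 20.25
ee_pos: [0.5305, 0.0122, 0.1046]
tcp_rot: [0.087, -0.014, 0.996, -0.0]
ft_force: [1.0, -0.4, -3.0]
width: 0.0455
grasp_force: 30.0
```

```bash
python3 - <<'E'
from ins import *
where();plan(*ins(.024));plan(*ins(.017))
E
```

```text
t 20.25 collar in head mm [-0.04  0.5  30.97] tab-key -0.0 tilt [0. 0.] F head [-0.6 -0.4 -3.1] q [-0.22  0.23  0.14  2.07 -0.03  0.67  1.54] w 0.0455
turn [-0.0001 -0.0001 -0.0001] shift [-0.0049 -0.001   0.0131] | mm [-2.4 -0.5  6.5] deg [-0. -0. -0.]
turn [-0.0001 -0.0001 -0.0001] shift [-0.0097 -0.001   0.0262] | mm [-4.8 -0.5 13.1] deg [-0. -0. -0.]
```

Already over the taper (31 mm) with no contact force. Continue.

Emit:
apply_moves --moves '[[[0,0,0,-0.0016,-0.001,0.0044,0.2],[0,0,0,-0.0033,-0.001,0.0088,0.2],[0,0,0,-0.0049,-0.001,0.0131,0.2],[0,0,0,-0.0049,-0.001,0.0131,0.2]]]'

```text
time_s: 20.65
ee_pos: [0.5339, 0.012, 0.0987]
tcp_rot: [0.087, -0.014, 0.996, -0.0]
ft_force: [-0.1, 1.0, -2.9]
width: 0.0458
grasp_force: 30.0
```

```bash
python3 - <<'E'
from ins import *
where();plan(*ins(.017));plan(*ins(.010))
E
```

```text
t 20.65 collar in head mm [-0.08  0.22 24.11] tab-key -0.0 tilt [ 0. -0.] F head [-1.5  1.  -2.4] q [-0.21  0.25  0.14  2.07 -0.04  0.66  1.55] w 0.0458
turn [ 0.0001 -0.0002  0.    ] shift [-0.005  -0.0005  0.0133] | mm [-2.5 -0.2  6.7] deg [ 0. -0.  0.]
turn [ 0.0001 -0.0002  0.    ] shift [-0.0098 -0.0005  0.0265] | mm [-4.9 -0.2 13.2] deg [ 0. -0.  0.]
```

Emit:
apply_moves --moves '[[[0,0,0,-0.0016,-0.0005,0.0044,0.2],[0,0,0,-0.0033,-0.0005,0.0088,0.2],[0,0,0,-0.005,-0.0005,0.0133,0.2],[0,0,0,-0.005,-0.0005,0.0133,0.2]]]'

```text
time_s: 21.05
ee_pos: [0.5376, 0.0118, 0.0925]
tcp_rot: [0.087, -0.014, 0.996, -0.0]
ft_force: [-0.6, -0.8, -2.5]
width: 0.0457
grasp_force: 30.0
```

```bash
python3 - <<'E'
from ins import *
where();plan(*ins(.014));plan(*ins(.010))
E
```

```text
t 21.05 collar in head mm [ 1.000e-02 -7.000e-02  1.696e+01] tab-key -0.0 tilt [ 0. -0.] F head [-1.8 -0.8 -1.9] q [-0.21  0.26  0.14  2.06 -0.04  0.65  1.55] w 0.0457
turn [ 0.     -0.0002 -0.    ] shift [-0.002   0.0001  0.0056] | mm [-1.   0.1  2.8] deg [ 0. -0. -0.]
turn [ 0.     -0.0002 -0.    ] shift [-0.0048  0.0001  0.0131] | mm [-2.4  0.1  6.5] deg [ 0. -0. -0.]
```

The collar slides freely. The next step passes the height where the tab would stop (14 mm) if it missed the keyway.

Emit:
apply_moves --moves '[[[0,0,0,-0.0012,0,0.0033,0.2],[0,0,0,-0.0024,0,0.0066,0.2],[0,0,0,-0.0036,0,0.01,0.2],[0,0,0,-0.0036,0,0.01,0.2]]]'

```text
time_s: 21.45
ee_pos: [0.5402, 0.0118, 0.088]
tcp_rot: [0.087, -0.014, 0.996, -0.0]
ft_force: [-0.0, -0.3, -2.8]
width: 0.0459
grasp_force: 30.0
```

```bash
python3 - <<'E'
from ins import *
where();plan(*ins(.007));plan(*ins(.002))
E
```

```text
t 21.45 collar in head mm [ 0.02 -0.08 11.73] tab-key -0.0 tilt [ 0. -0.] F head [-1.4 -0.3 -2.4] q [-0.21  0.27  0.14  2.06 -0.04  0.64  1.55] w 0.0459
turn [ 0.     -0.0001 -0.    ] shift [-0.0032  0.0001  0.0089] | mm [-1.6  0.1  4.5] deg [ 0. -0. -0.]
turn [ 0.     -0.0001 -0.    ] shift [-0.0066  0.0001  0.0183] | mm [-3.3  0.1  9.2] deg [ 0. -0. -0.]
```

At 11.7 mm without force: the tab is in the keyway. Continue to 3 mm, then touch the shoulder.

Emit:
apply_moves --moves '[[[0,0,0,-0.0016,0,0.0045,0.2],[0,0,0,-0.0032,0,0.009,0.2],[0,0,0,-0.0045,0,0.0125,0.2],[0,0,0,-0.0058,0,0.016,0.2],[0,0,0,-0.0058,0,0.016,0.2]]]'

```text
time_s: 21.95
ee_pos: [0.5445, 0.0119, 0.0806]
tcp_rot: [0.087, -0.014, 0.996, -0.0]
ft_force: [-0.4, 0.1, -2.2]
width: 0.0457
grasp_force: 30.0
```

```bash
python3 - <<'E'
from ins import *
where();plan(*ins(.0015));plan(*ins(0))
E
```

```text
t 21.95 collar in head mm [-0.02 -0.09  3.18] tab-key -0.0 tilt [ 0. -0.] F head [-1.4  0.1 -1.7] q [-0.21  0.29  0.14  2.06 -0.05  0.62  1.56] w 0.0457
turn [ 0.     -0.0002 -0.0001] shift [-0.0012  0.0002  0.0031] | mm [-0.6  0.1  1.6] deg [ 0. -0. -0.]
turn [ 0.     -0.0002 -0.0001] shift [-0.0022  0.0002  0.006 ] | mm [-1.1  0.1  3. ] deg [ 0. -0. -0.]
```

Emit:
apply_moves --moves '[[[0,0,0,-0.0007,0,0.002,0.2],[0,0,0,-0.0014,0,0.004,0.2],[0,0,0,-0.002,0,0.0055,0.2],[0,0,0,-0.002,0,0.0055,0.2]]]'

```text
time_s: 22.35
ee_pos: [0.546, 0.012, 0.0784]
tcp_rot: [0.087, -0.014, 0.996, -0.0]
ft_force: [-0.1, -0.8, -1.5]
width: 0.0459
grasp_force: 30.0
```

```bash
python3 - <<'E'
from ins import *
where()
E
```

```text
t 22.35 collar in head mm [ 0.18 -0.05  0.52] tab-key -0.0 tilt [-0. -0.] F head [-0.9 -0.8 -1.2] q [-0.21  0.3   0.14  2.05 -0.05  0.62  1.56] w 0.0459
```

Emit:
apply_moves --moves '[[[0,0,0,-0.0004,0,0.001,0.2],[0,0,0,-0.0007,0,0.002,0.2],[0,0,0,-0.0007,0,0.002,0.2],[0,0,0,-0.0007,0,0.002,0.2]]]'

```text
time_s: 22.75
ee_pos: [0.5462, 0.0119, 0.0781]
tcp_rot: [0.087, -0.014, 0.996, -0.0]
ft_force: [-14.0, -1.1, 19.4]
width: 0.0456
grasp_force: 30.0
```

```bash
python3 - <<'E'
from ins import *
where()
E
```

```text
t 22.75 collar in head mm [ 0.23 -0.15  0.2 ] tab-key -0.0 tilt [ 0. -0.] F head [-2.5 -0.8 23.9] q [-0.2   0.3   0.14  2.05 -0.05  0.62  1.56] w 0.0456
```

The shoulder contact is at 24 N along the axis. Release and back off along the shaft.

Emit:
apply_moves --moves '[[[0,0,0,0.0007,0,-0.002,1],[0,0,0,0.0007,0,-0.002,1],[0,0,0,0.0007,0,-0.002,1],[0,0,0,0.0007,0,-0.002,1],[0,0,0,0.0007,0,-0.002,1],[0,0,0,0.015,0,-0.04,1],[0,0,0,0.045,0,-0.12,1],[0,0,0,0.08,0,-0.22,1],[0,0,0,0.08,0,-0.22,1],[0,0,0,0.08,0,-0.22,1]]]'

```text
time_s: 23.75
ee_pos: [0.4885, 0.0108, 0.18]
tcp_rot: [0.088, -0.015, 0.996, 0.0]
ft_force: [-0.2, 0.2, -1.0]
width: 0.0939
grasp_force: 0.0
```

```bash
python3 - <<'E'
from ins import *
s=st();H=np.load("head.npz");O=H["O"];F=H["F"]
p=manip.camera_params("wrist");i=cv2.cvtColor(manip.get_image("wrist"),cv2.COLOR_BGR2GRAY);k=6
# bright outer rim of the collar's top face: fit centre in plane z_h=.028 with known radius .023 -> solve for x,y,h
t=np.linspace(0,2*np.pi,120,endpoint=False)
u=proj(p,O+.028*F[:,2])[0];x0,y0=int(u[0])-60,int(u[1])-60
def ringpts(h,x,y,r): return proj(p,O+np.c_[x+r*np.cos(t),y+r*np.sin(t),np.full(120,h)]@F.T)
def samp(q): return cv2.remap(cv2.GaussianBlur(i,(3,3),0).astype(np.float32),q[:,0].astype(np.float32)[None],q[:,1].astype(np.float32)[None],cv2.INTER_LINEAR)[0]
from itertools import product
def score(h):
    b=max(((np.clip(samp(ringpts(h,x,y,.0222))-samp(ringpts(h,x,y,.0238)),0,60)).mean(),x,y) for x,y in product(np.arange(-.003,.0031,.0005),repeat=2));return b
for h in(.022,.025,.028,.031,.034,.038,.042): print(h,np.round(score(h),4))
cv2.imwrite("pics/w9.png",i)
E
```

```text
t 23.75 p [0.4885 0.0108 0.18  ] R [[-0.984, -0.029, 0.176], [-0.029, 1.0, 0.003], [-0.176, -0.002, -0.984]] q [-0.24  0.05  0.15  2.08  0.01  0.84  1.5 ] F [-0.2  0.2 -1. ] w 0.0939 g 0.0
0.022 [ 3.18675e+01 -5.00000e-04 -5.00000e-04]
0.025 [ 2.96039e+01 -5.00000e-04 -1.00000e-03]
0.028 [ 2.59392e+01 -5.00000e-04 -5.00000e-04]
0.031 [ 2.11383e+01 -5.00000e-04 -5.00000e-04]
0.034 [ 1.79986e+01  5.00000e-04 -1.00000e-03]
0.038 [ 1.6033e+01  1.0000e-03 -1.0000e-03]
0.042 [ 1.70402e+01 -3.00000e-03 -5.00000e-04]
```

The fingers are open and clear. The image fit has the collar's face at home height and centred within about 1 mm, so I'm handing in.

```bash
python3 -c "
from workcell import manip
print(manip.sign_off())"
```

```text
the job is handed in; nothing more can be done
None
```

The keyed collar is on the shaft against the shoulder with its tab in the keyway, released with the arm clear, and the job is handed in at about 24 s; a light 24 N touch on the shoulder was the largest spindle force I saw, but no verdict came back.

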